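Load the drill jig and pin it

ROBOT

A 7-joint arm with a two-finger parallel gripper is mounted at the origin on a cart in front of the work surface, level with it; the furniture and walls round the work are solid. World frame = base frame: x ahead of the robot, y to its left, z up, the work surface at z = 0. Lengths are in m, angles in rad, forces in N, time in s.
With the tool pointing down it reaches from about 0.4 to 0.85 m from the base axis. Payload 10.4 kg.
Tool frame: the origin (TCP) lies between the finger pads; the fingertips stand manip.tip_extent ahead of it and the grasp point (between the pads) lies 6 mm ahead of it (manip.tip_extent is the distance from the TCP to the fingertips, in m); z points along the fingers, y is the line along which they close (so a half turn about z gives the same grasp; the last joint's range is limited). The gripper opens to 85 mm and grips with 20 to 120 N. Pads are 22 mm wide; open, the fingers measure 114 mm over their backs; the gripper's body (76 mm by 85 mm) begins 54 mm behind the grasp point. The pads swing forward as they close: fully open they stand 13 mm farther back than shut.
Start: joints at [1.09, 0.332, -0.065, 1.46, 0.022, 1.35, -0.088], TCP at [0.276, -0.561, 0.256] pointing down, gripper open.
Joint ranges: [-2.6, 2.6], [-0.5, 2.12], [-1.47, 1.34], [0.16, 2.42], [-1.27, 4.41], [0.06, 2.06], [-2.6, 2.6]. Speed limits (rad/s): [2.22, 2.22, 2.79, 2.79, 3.14, 3.14, 3.14].

INTERFACE

Orientations are given as a unit quaternion [x, y, z, w].
In Python, from workcell import get_obs, optics, workorder, manip gives the robot as it stands.
- The arm moves only by the tool jog_arm, never from a script. Its argument "increments" is a list of rows, each a list of 7 numbers: the shift along the tool's x, y, z in m, then the turn, a rotation vector about the tool's x, y, z in rad, then the opening, from -1 (shut) to 1 (fully open). A call has 1 to 5 rows; each row is the pose to reach, as a shift and turn from the pose commanded when the call began, along the tool's axes at that moment; what a row does not reach only later rows make up. A row lasts 1/12 s, in which the tool goes at most 41.7 mm and 7.16 degrees, less where a joint would pass 70% of its speed; a pose out of reach is approached as far as the arm can. A call with a gripper value outside its range is refused whole. The fingers move at their own pace and stop on an object; "grip_force" is the grip in N (left out, the last holds). Time passes only in rows, so rows that repeat a pose let the fingers close. It gives the time, the measured TCP pose, the force, the opening and the grip force at its end, in the units of the state.
- get_obs(): the state, without advancing time (a new reading comes with each control period).
- optics.camera(name): name is "scene" or "side" or "wrist"; returns a dict with "color" (400x640x3 uint8, red, green, blue), "depth" (400x640 float32, m along the optical axis (not along the pixel's ray), 0 where there is no reading), "K" (3x3 intrinsics, pixels), "R" (3x3) and "t" (3): a world point X has camera coordinates R X + t. Camera axes: x right, y down, z forward; pixel columns grow to the right and rows downward; lengths in m; the calibration is good to about 2 mm. The wrist camera is an equidistant fisheye: a pixel r from the principal point sees the ray r / f radians off the axis. A picture is of the moment at which its call begins.
- workorder.hand_in(): hands the job in; it is judged then, once.
The state is a dict: "clock": time; "joint_pos": joint angles; "joint_velocities": joint speeds; "tau": joint torques, N m; "position": TCP position; "ee_rot": TCP orientation; "ft_force": force on the tool from outside, world axes, zero at the start; "torque": the same for the moment, N m; "grip_width": opening from 0.0 (shut) to 1.0 (fully open); "grasp_force": force on a finger pad.
Only numpy, scipy, OpenCV 4.12 (cv2) and the standard library are available. Lean on these libraries where they do the work, as an engineer would, in place of code of your own. Each camera call takes 0.05 s, during which the arm holds its last target. There are 200 camera calls.

TASK

Load the drill jig ready for drilling: lay the upstanding aluminium blank down and seat it flat and fully home in the jig's stepped nest, then set the bush plate over it on the two dowels so that it sits level on the rim. Finally push the thinner of the two headed pins through the plate's large bush and the blank's bore until its head rests on the bush. Leave the thicker pin and the other things on the table where they are.

Things in the scene. Friction and masses are not known exactly. Their poses are not given: they have to be found in the camera images.
- jig: Drill jig, fixed: dark base plate 80 x 130 mm on four feet, with bright steel walls up to a rim 66 mm above the table round an open pocket (the nest). Origin under its centre at table height; own x across, own y along it (about the world's y). Both long walls are open in the middle (y -17.5 to +19 mm) for the fingers. A magnetic chuck, 94 mm high, stands close before it.
- nest (a point): Place of the seated blank's centre: jig frame (0, 0, 52 mm up). The nest is 43 (x) x 67 (y) mm, centred here, floor 40 mm above the table (24 mm hole in it at y +14), 26 mm deep, 3 mm lead-in slope at the top of its walls, 1.5 mm wider than the blank on every side. Its +x -y corner is filled by a step with faces at x = +9.5 and y = -17.5 mm.
- nest_bore (a point): Place of the seated blank's bore mouth: jig frame (0, +14, 64 mm up).
- rim (a point): Centre of the rim plane, 66 mm above the table: place of the centre of the bush plate's underside. Two bullet-nosed dowels stand 17 mm above the rim (the last 7 mm taper): 12 mm thick at y = +45 mm, 8 mm thick at y = -45 mm in the jig's frame.
- blank: Aluminium block 40 (own x) x 64 (own y) x 24 mm (own z), origin at its centre, +x -y corner notched right through (12 mm in x, 16 mm in y), about 0.17 kg. It starts upright on its plain end: own -y up, own z about the world's +y, own x about the world's x. Seated, its axes are the jig's: laid over with its top going to the world's -y it has own z up and is the right way round.
- blank_bore (a point): Mouth, on the blank's own +z face, of its 18 mm through bore: blank frame (0, +14, +12 mm).
- bush_plate: Loose steel plate 52 (own x) x 114 (own y) x 9 mm, the right way up, level on the rest block, 0.38 kg; origin at the centre of its underside, own y about the world's y. Dowel holes 14 mm at y = +45, 10 mm at y = -45 mm (1 mm clearance all round), small dark drill bushes at y -7 and -23 mm. Seated, its axes are the jig's. Take it by its long sides at the middle, over the jig's finger gaps.
- bush_top (a point): Centre of the top of the plate's large dark bush (28 mm wide, 3 mm high, hole 18 mm) at plate frame (0, +14, 12 mm); the underside of the pin's head comes to rest here.
- jig_pin: The thinner headed steel pin, upright in one of the pin block's two holes (22 mm wide, so with some play): shank 16 mm, 44 mm long, the last 13 mm tapering to 6 mm; round knurled head 28 mm wide, 18 mm high. Origin on its axis at the underside of the head, z up; about 0.15 kg.
- stout_pin: The thicker headed pin in the other hole, which does not fit the bush: shank 20 mm, head 34 mm wide, 18 mm high; origin at the underside of its head.
- pin_block: Wooden pin block 52 (own x) x 130 (own y) x 48 mm, fixed; origin at the centre of its underside; holes at y = -36 and +36 mm. The pins' heads rest on its top. There is more room for the fingers along its y than along its x.
- v_block: Bystander: steel V-block 40 x 40 x 30 mm; origin under its centre.
- oil_can: Bystander: red oil can 52 mm wide, 105 mm high; origin under its centre.
- edge_finder: Bystander: small steel edge finder lying on the table, 10 x 68 x 10 mm; origin under its centre.
- plug_gauge: Bystander: plain steel plug gauge standing upright on the table, 24 mm wide, 60 mm high; origin under its centre.
- rest_block: Grey ground steel block 74 x 46 x 45 mm, fixed, on which the bush plate lies; the plate overhangs it by about 3 mm on its long sides; origin under its centre, own x along its length (about the world's y).
- tall_column (a point): Middle of the foot of a fixed tall steel column that stands in a bin behind the work: foot about 120 (x) x 95 (y) mm, 375 mm high. Pass in front of it (towards the robot).

How it is judged:
By the outcome, as a careful person would: the job done as asked, in the order asked, and still so for the second after the job is handed in, with the robot touching nothing.
It also fails if it takes over 72 s, if anything falls off the work surface, if the arm or the gripper's body presses on something with over 40 N, if the wrist force passes 120 N, or if a joint passes its speed limit or range.

## Working session

There is one attempt and no reset: what is moved stays moved. The work goes in short steps, Python scripts to look and compute and a tool call to move; the robot and the scene stay as the last step left them, time stands still between calls to the robot, and variables do not carry over. Pictures are saved under pics/ and viewed, at most 13 in all, crops included, and the job is handed in when it is done.

Besides the shell and the picture viewer there is one more tool, called after "Request:" by a JSON object that holds its "api" and its "payload", one argument or row to a line. jog_arm: Moves the arm, as the interface text tells. Its arguments: {"type":"object","properties":{"increments":{"type":"array"},"grip_force":{"type":"number"}},"required":["increments"]}

```bash
ls; mkdir -p pics; python3 - <<'E'
from workcell import get_obs, optics, workorder, manip
import cv2, numpy as np
print(get_obs()); print(manip.tip_extent, [a for a in dir(manip) if a[0]!='_'])
for n in ("scene","side"):
    c=optics.camera(n); np.savez(n+"0.npz",**c)
    cv2.imwrite(f"pics/{n}0.png",c["color"][:,:,::-1]); print(n,c["K"].tolist(),c["R"].round(4).tolist(),c["t"].round(4).tolist(), (-c["R"].T@c["t"]).round(3))
E
```

```text
pics
{'clock': 0.0, 'joint_pos': array([ 1.09037579,  0.33285097, -0.06468656,  1.46096755,  0.0216218 ,
        1.34988622, -0.0885176 ]), 'joint_velocities': array([ 0.00084283,  0.0006069 ,  0.0004378 , -0.00032423, -0.00043025,
       -0.00036512,  0.00145817]), 'tau': array([-3.76387152e-05, -6.25450587e+01,  4.90462838e-02, -3.91611063e+01,
        1.61261408e-02,  9.82607628e-03, -6.65776938e-06]), 'position': array([ 0.27607643, -0.56033392,  0.2555164 ]), 'ee_rot': array([ 9.73914458e-01,  2.26914361e-01, -2.05299337e-04, -6.77598503e-04]), 'ft_force': array([-0.07694129, -0.33045083, -0.08994948]), 'torque': array([-0.02925851,  0.03355905, -0.01245077]), 'grasp_force': 0.0, 'grip_width': 0.9987189239743469}
0.025 ['MotionError', 'tip_extent']
scene [[410.43478417705325, 0.0, 326.9827614502063], [0.0, 410.43478417705325, 198.73991166441456], [0.0, 0.0, 1.0]] [[-0.5434, -0.8394, 0.0125], [-0.627, 0.396, -0.6709], [0.5581, -0.3724, -0.7415]] [0.4086, 0.3482, 1.1485] [-0.201  0.633  1.08 ]
side [[375.0470623815047, 0.0, 323.16258707404774], [0.0, 375.0470623815047, 200.19146576326511], [0.0, 0.0, 1.0]] [[1.0, 0.004, -0.0008], [0.0017, -0.5917, -0.8062], [-0.0037, 0.8062, -0.5917]] [-0.5781, 0.1202, 1.0517] [ 0.582 -0.774  0.719]
```

View pics/scene0.png

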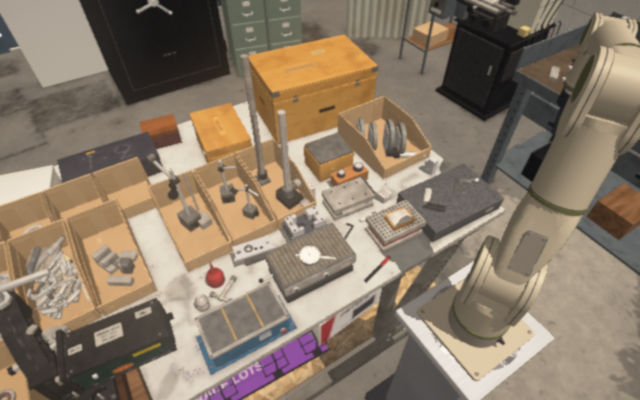

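View pics/side0.png

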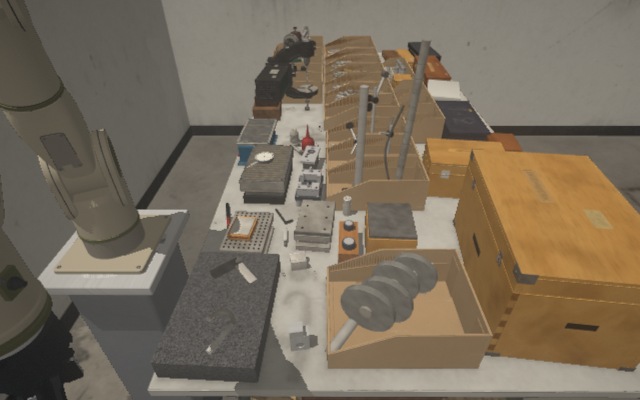

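```bash
cat > h.py <<'E'
import numpy as np, cv2
from workcell import get_obs, optics
def pts(c):
    """world point for every pixel (pinhole cameras)"""
    d=c["depth"]; K=c["K"]; v,u=np.mgrid[:400,:640]
    P=np.stack([(u-K[0,2])/K[0,0]*d,(v-K[1,2])/K[1,1]*d,d],-1)
    return (P-c["t"])@c["R"]
def load(n): return dict(np.load(n))
E
python3 - <<'E'
from h import *
a=load("scene0.npz")["color"][170:310,200:460,::-1]
b=load("side0.npz")["color"][110:310,220:440,::-1]
cv2.imwrite("pics/c1.png",cv2.resize(a,(780,420),interpolation=cv2.INTER_CUBIC))
cv2.imwrite("pics/c2.png",cv2.resize(b,(660,600),interpolation=cv2.INTER_CUBIC))
E
```

```text
(no output)
```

View pics/c1.png

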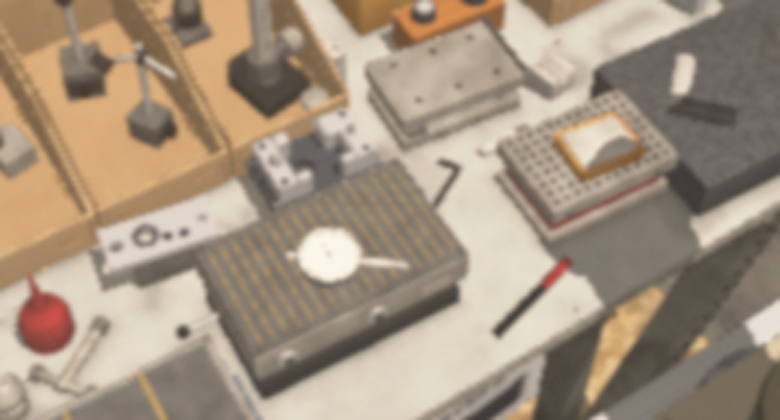

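View pics/c2.png

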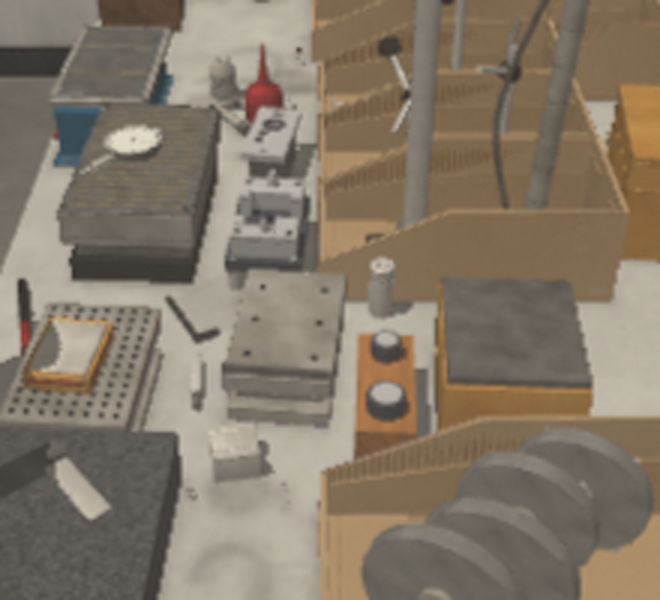

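```bash
python3 - <<'E'
from h import *
out=[]
for n in ("side0.npz","scene0.npz"):
    c=load(n); P=pts(c).reshape(-1,3); C=c["color"].reshape(-1,3)[:,::-1]
    ok=(c["depth"].ravel()>0)&(P[:,2]>-.02)&(P[:,2]<.25)&(P[:,0]>.35)&(P[:,0]<.78)&(P[:,1]>-.45)&(P[:,1]<.55)
    P=P[ok];C=C[ok];o=np.argsort(P[:,2]);P=P[o];C=C[o]
    im=np.zeros((300,700,3),np.uint8)
    for p,k in zip(P,C):
        r=int((.78-p[0])*700); q=int((.55-p[1])*700); im[r-1:r+2,q-1:q+2]=k
    for t in np.arange(-.4,.55,.1): cv2.putText(im,f"{t:.1f}",(int((.55-t)*700),10),0,.3,(0,0,255))
    for t in np.arange(.4,.78,.1): cv2.putText(im,f"{t:.1f}",(0,int((.78-t)*700)),0,.3,(0,0,255))
    out.append(im)
cv2.imwrite("pics/top.png",np.vstack(out))
E
```

```text
(no output)
```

View pics/top.png

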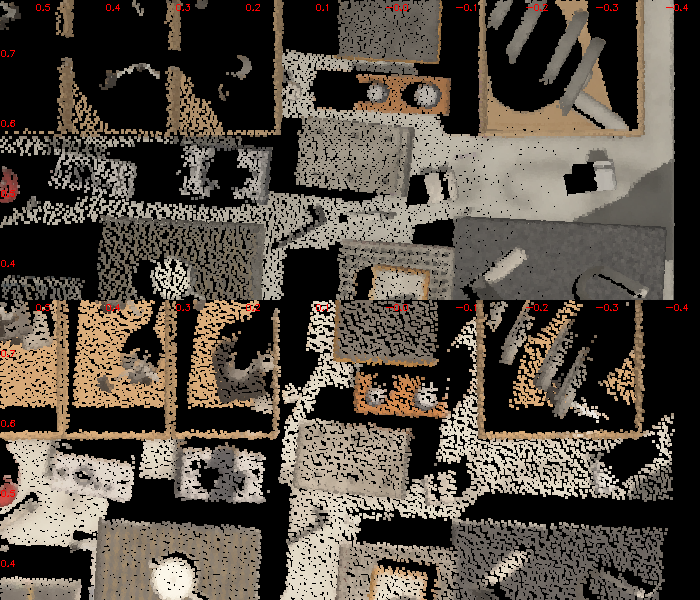

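```bash
python3 - <<'E'
from h import *
S=load("side0.npz");C=load("scene0.npz");
regs=dict(blank=((.49,.60),(-.36,-.25)),vblock=((.46,.6),(-.12,0)),jig=((.48,.6),(.15,.34)),plate=((.46,.595),(.34,.52)),pins=((.6,.72),(-.1,.09)),stack=((.48,.64),(-.04,.16)),granite=((.35,.5),(-.4,-.12)),chuck=((.36,.49),(.17,.42)),column=((.6,.9),(.0,.4)),binwall=((.59,.62),(.2,.5)),bin2=((.59,.63),(-.33,-.14)),greybox=((.7,.8),(-.1,.1)),oilcan=((.45,.56),(.51,.58)))
for n,(xr,yr) in regs.items():
  for nm,c in (("side",S),("scene",C)):
    P=pts(c).reshape(-1,3);P=P[(P[:,0]>xr[0])&(P[:,0]<xr[1])&(P[:,1]>yr[0])&(P[:,1]<yr[1])&(P[:,2]>.012)]
    if len(P)<20: continue
    h,e=np.histogram(P[:,2],bins=np.arange(0.01,.45,.006)); 
    k=[(round(e[i],3),int(h[i])) for i in np.argsort(-h)[:4]]
    print(n,nm,len(P),"zmax",P[:,2].max().round(3),k)
    top=P[np.abs(P[:,2]-np.percentile(P[:,2],95 if n!='column' else 99))<.006]
    if n in("blank","plate","stack","granite","chuck","vblock"):
        r=cv2.minAreaRect(top[:,:2].astype(np.float32)*1000);print("   rect",np.round(r[0],1),np.round(r[1],1),round(r[2],1),"med z",np.median(top[:,2]).round(4))
    else: print("   top ",top[:,:2].min(0).round(3),top[:,:2].max(0).round(3),np.median(top[:,2]).round(3))
E
```

```text
blank side 642 zmax 0.065 [(np.float64(0.046), 191), (np.float64(0.058), 147), (np.float64(0.022), 58), (np.float64(0.034), 50)]
   rect [ 523.8 -314.8] [27.9 26.2] 7.0 med z 0.0627
blank scene 337 zmax 0.069 [(np.float64(0.046), 60), (np.float64(0.028), 45), (np.float64(0.016), 44), (np.float64(0.034), 37)]
   rect [ 522.1 -315.6] [31.3 31.2] 15.0 med z 0.0633
vblock side 1036 zmax 0.071 [(np.float64(0.016), 244), (np.float64(0.058), 202), (np.float64(0.022), 115), (np.float64(0.052), 111)]
   rect [550.6 -17.5] [37.5 96. ] 83.0 med z 0.0657
vblock scene 453 zmax 0.072 [(np.float64(0.058), 163), (np.float64(0.022), 63), (np.float64(0.016), 56), (np.float64(0.028), 44)]
   rect [518.1 -35.2] [163.8  68.2] 27.1 med z 0.0642
jig side 888 zmax 0.083 [(np.float64(0.064), 173), (np.float64(0.034), 154), (np.float64(0.046), 126), (np.float64(0.058), 116)]
   top  [0.496 0.169] [0.57  0.293] 0.065
jig scene 1198 zmax 0.085 [(np.float64(0.064), 232), (np.float64(0.034), 223), (np.float64(0.04), 214), (np.float64(0.046), 157)]
   top  [0.493 0.172] [0.569 0.291] 0.066
plate side 501 zmax 0.09
[... 2828 characters left out ...]
0.244] 0.108
greybox side 1788 zmax 0.098 [(np.float64(0.094), 876), (np.float64(0.088), 471), (np.float64(0.082), 99), (np.float64(0.07), 76)]
   top  [ 0.7   -0.079] [0.8   0.067] 0.095
greybox scene 923 zmax 0.102 [(np.float64(0.094), 494), (np.float64(0.088), 207), (np.float64(0.082), 28), (np.float64(0.076), 22)]
   top  [ 0.7   -0.075] [0.8   0.069] 0.096
oilcan side 159 zmax 0.101 [(np.float64(0.028), 26), (np.float64(0.04), 23), (np.float64(0.034), 22), (np.float64(0.01), 19)]
   top  [0.514 0.543] [0.518 0.551] 0.086
oilcan scene 382 zmax 0.106 [(np.float64(0.01), 79), (np.float64(0.04), 72), (np.float64(0.046), 55), (np.float64(0.034), 41)]
   top  [0.506 0.546] [0.514 0.556] 0.073
```

```bash
python3 - <<'E'
from h import *
D={n:pts(load(n+"0.npz")).reshape(-1,3) for n in("side","scene")}
def sel(P,x0,x1,y0,y1,z0,z1): return P[(P[:,0]>x0)&(P[:,0]<x1)&(P[:,1]>y0)&(P[:,1]<y1)&(P[:,2]>z0)&(P[:,2]<z1)]
def rect(n,*a):
    for k,P in D.items():
        q=sel(P,*a)
        if len(q)<8: print(n,k,len(q));continue
        r=cv2.minAreaRect(q[:,:2].astype(np.float32)*1000)
        print(n,k,len(q),np.round(r[0],1),np.round(r[1],1),round(r[2],1),"pc",np.round(np.percentile(q[:,:2],[2,50,98],axis=0)*1000,1).tolist(),"z",np.median(q[:,2]).round(4))
rect("blanktop",.49,.6,-.36,-.27,.059,.07)
rect("blankshelf",.49,.6,-.36,-.27,.044,.051)
rect("blankall",.49,.6,-.36,-.27,.02,.07)
rect("rim",.48,.6,.16,.32,.063,.069)
rect("dowel+",.5,.58,.26,.32,.072,.09)
rect("dowel-",.5,.58,.16,.22,.072,.09)
rect("plate",.49,.59,.34,.50,.049,.0565)
rect("bush",.49,.59,.34,.50,.0565,.062)
rect("pinA",.62,.69,-.075,-.02,.06,.07)
rect("pinB",.62,.69,.0,.06,.06,.07)
rect("block",.6,.69,-.1,.1,.043,.051)
rect("vblock",.46,.59,-.12,-.045,.012,.05)
rect("wall",.58,.7,.16,.24,.03,.2)
rect("column",.62,.85,.16,.3,.15,.3)
for k,P in D.items():
    for nm,a,ax in(("blank+-y",(.51,.55,-.34,-.29,.01,.058),1),):
        q=sel(P,*a); print(k,np.percentile(q[:,1],[1,5,50,95,99]).round(4))
E
```

```text
blanktop side 158 [ 523.8 -314.8] [27.9 26.2] 7.0 pc [[510.2, -328.4], [523.8, -316.2], [537.0, -302.9]] z 0.0627
blanktop scene 44 [ 522.1 -315.6] [31.3 31.2] 15.0 pc [[506.8, -328.7], [520.4, -313.0], [537.6, -300.9]] z 0.0636
blankshelf side 161 [ 552.3 -315.7] [80.3 89.6] 0.9 pc [[515.1, -357.5], [548.4, -317.3], [591.7, -275.5]] z 0.0487
blankshelf scene 56 [ 552.1 -319.8] [88.5 87. ] 4.5 pc [[507.8, -357.3], [584.6, -306.5], [593.0, -274.2]] z 0.0479
blankall side 588 [ 555.4 -321.3] [89.2 88.1] 10.2 pc [[511.7, -354.5], [537.1, -323.5], [599.4, -280.5]] z 0.0497
blankall scene 262 [ 551.7 -318.2] [89.2 90.2] 4.5 pc [[506.9, -355.0], [542.5, -306.8], [591.0, -273.1]] z 0.0445
rim side 213 [533.3 231. ] [119.7  67.9] 85.8 pc [[498.3, 173.3], [534.0, 206.8], [567.0, 286.5]] z 0.065
rim scene 271 [530.3 232.1] [114.4  71.3] 86.0 pc [[495.4, 176.6], [528.7, 213.3], [565.8, 288.8]] z 0.0659
dowel+ side 12 [535.7 273.7] [ 6.3 10.3] 88.2 pc [[530.7, 270.6], [537.4, 274.9], [540.7, 277.0]] z 0.077
dowel+ scene 13 [533.1 278.9] [ 9.6 10.3] 62.1 pc [[527.4, 273.5], [532.3, 278.2], [538.1
[... 1066 characters left out ...]
[468.6, -111.9], [512.0, -81.8], [534.4, -60.7]] z 0.0247
vblock scene 156 [505.6 -78. ] [51.6 88.8] 87.7 pc [[462.1, -101.7], [507.6, -81.4], [532.3, -56.8]] z 0.0258
wall side 345 [644.3 199.1] [ 76.  109.6] 89.7 pc [[589.5, 179.7], [683.8, 199.0], [698.1, 223.5]] z 0.1286
wall scene 523 [641.  199.3] [ 77.8 118.1] 89.8 pc [[583.7, 162.5], [674.8, 209.8], [696.1, 233.9]] z 0.0588
column side 875 [754.9 234.9] [169.8  55.4] 11.8 pc [[675.6, 194.8], [781.2, 226.5], [836.5, 261.3]] z 0.2296
column scene 552 [749.1 238.3] [168.1  51. ] 12.5 pc [[672.3, 200.5], [767.8, 228.8], [825.1, 265.5]] z 0.2297
side [-0.3293 -0.3284 -0.3248 -0.3056 -0.3008]
scene [-0.3287 -0.3273 -0.3036 -0.2989 -0.2975]
```

```bash
cat >> h.py <<'E'
from scipy.spatial.transform import Rotation as Ro
def tool():
    o=get_obs(); return np.array(o["position"]),Ro.from_quat(o["ee_rot"])
def goal(p,R):
    """shift (tool axes, mm) and rotvec (deg... rad) from present pose to goal"""
    q,T=tool(); return (T.inv().apply(np.array(p)-q)).round(4),(T.inv()*R).as_rotvec().round(4)
def orient(yaw_y,tilt,flip=1):
    """closing axis (tool y) at yaw_y deg from world x; tilt about that axis from down; tilt<0 leans tool z to -y"""
    a=np.deg2rad(yaw_y); ax=np.array([np.cos(a),np.sin(a),0]); y=ax*flip; z=np.array([0,0,-1.]); x=np.cross(y,z)
    return Ro.from_rotvec(ax*np.deg2rad(tilt))*Ro.from_matrix(np.stack([x,y,z],1))
E
python3 - <<'E'
from h import *
c=optics.camera("wrist");p,T=tool();Rm=T.as_matrix()
o=-c["R"].T@c["t"];print("cam in tool",(Rm.T@(o-p)).round(4),"axes in tool\n",(Rm.T@c["R"].T).round(3)); print(c["K"])
for f in(1,-1): print(goal([.53,-.2,.30],orient(7,0,f)))
E
```

```text
cam in tool [ 0.0671 -0.0006 -0.1172] axes in tool
 [[ 0.    -0.965 -0.263]
 [ 1.     0.    -0.   ]
 [ 0.    -0.263  0.965]]
[[309.70691629   0.         314.92772713]
 [  0.         309.70691629 193.74406642]
 [  0.           0.           1.        ]]
(array([ 0.3871, -0.2112, -0.0441]), array([-1.0000e-03, -6.0000e-04, -1.2352e+00]))
(array([ 0.3871, -0.2112, -0.0441]), array([-7.0000e-04,  1.1000e-03,  1.9064e+00]))
```

Request:
{"api": "jog_arm", "payload": {
  "increments": [
    [0.032, -0.0175, -0.0037, 0, 0, 0, 1],
    [0.064, -0.035, -0.0075, 0, 0, 0, 1],
    [0.097, -0.053, -0.011, 0, 0, 0, 1],
    [0.129, -0.07, -0.015, 0, 0, 0, 1]
  ]
}}

```text
clock: 0.48
position: [0.3617, -0.4391, 0.2712]
ee_rot: [0.974, 0.227, -0.0, -0.0]
ft_force: [0.9, -1.3, 0.5]
grip_width: 1.001
grasp_force: 0.0
```

Request:
{"api": "jog_arm", "payload": {
  "increments": [
    [0.032, -0.0175, -0.0037, 0, 0, 0, 1],
    [0.064, -0.035, -0.0075, 0, 0, 0, 1],
    [0.097, -0.053, -0.011, 0, 0, 0, 1],
    [0.129, -0.07, -0.015, 0, 0, 0, 1]
  ]
}}

```text
clock: 0.82
position: [0.4465, -0.3192, 0.2864]
ee_rot: [0.974, 0.227, -0.0, -0.0]
ft_force: [0.8, 0.0, -0.4]
grip_width: 0.998
grasp_force: 0.0
```

Request:
{"api": "jog_arm", "payload": {
  "increments": [
    [0.032, -0.0175, -0.0037, 0, 0, 0, 1],
    [0.064, -0.035, -0.0075, 0, 0, 0, 1],
    [0.097, -0.053, -0.011, 0, 0, 0, 1],
    [0.129, -0.07, -0.015, 0, 0, 0, 1]
  ]
}}

```text
clock: 1.15
position: [0.5312, -0.1994, 0.3014]
ee_rot: [0.974, 0.227, -0.0, -0.0]
ft_force: [-0.1, 0.3, -0.1]
grip_width: 1.002
grasp_force: 0.0
```

Request:
{"api": "jog_arm", "payload": {
  "increments": [
    [0, 0, 0, 0, 0, 0.12, 1],
    [0, 0, 0, 0, 0, 0.24, 1],
    [0, 0, 0, 0, 0, 0.36, 1],
    [0, 0, 0, 0, 0, 0.48, 1],
    [0, 0, 0, 0, 0, 0.6, 1]
  ]
}}

```text
clock: 1.57
position: [0.5305, -0.2011, 0.301]
ee_rot: [0.997, -0.074, -0.0, -0.0]
ft_force: [-0.2, -0.1, 0.4]
grip_width: 0.999
grasp_force: 0.0
```

Request:
{"api": "jog_arm", "payload": {
  "increments": [
    [0, 0, 0, 0, 0, 0.12, 1],
    [0, 0, 0, 0, 0, 0.24, 1],
    [0, 0, 0, 0, 0, 0.36, 1],
    [0, 0, 0, 0, 0, 0.48, 1],
    [0, 0, 0, 0, 0, 0.6, 1]
  ]
}}

```text
clock: 1.98
position: [0.5304, -0.2012, 0.301]
ee_rot: [0.931, -0.365, -0.0, 0.0]
ft_force: [-0.1, -0.3, -0.1]
grip_width: 1.001
grasp_force: 0.0
```

Request:
{"api": "jog_arm", "payload": {
  "increments": [
    [0, 0, 0, 0, 0, 0.12, 1],
    [0, 0, 0, 0, 0, 0.24, 1],
    [0, 0, 0, 0, 0, 0.36, 1],
    [0, 0, 0, 0, 0, 0.48, 1],
    [0, 0, 0, 0, 0, 0.6, 1]
  ]
}}

```text
clock: 2.4
position: [0.5301, -0.2019, 0.2994]
ee_rot: [0.804, -0.595, -0.002, 0.001]
ft_force: [0.8, 0.1, -0.7]
grip_width: 1.0
grasp_force: 0.0
```

```bash
python3 - <<'E'
from h import *
o=get_obs();print(o["clock"],o["joint_pos"].round(2),o["position"],Ro.from_quat(o["ee_rot"]).as_matrix().round(3),o["ft_force"])
c=optics.camera("wrist");np.savez("w1.npz",**c);cv2.imwrite("pics/w1.png",c["color"][:,:,::-1])
E
```

```text
2.4 [ 0.34  0.19 -0.07  1.55  0.01  1.41 -2.57] [ 0.530128   -0.20185207  0.29944922] [[ 0.292 -0.956 -0.004]
 [-0.956 -0.292  0.001]
 [-0.002  0.003 -1.   ]] [ 0.81352732  0.11882368 -0.72392039]
```

View pics/w1.png

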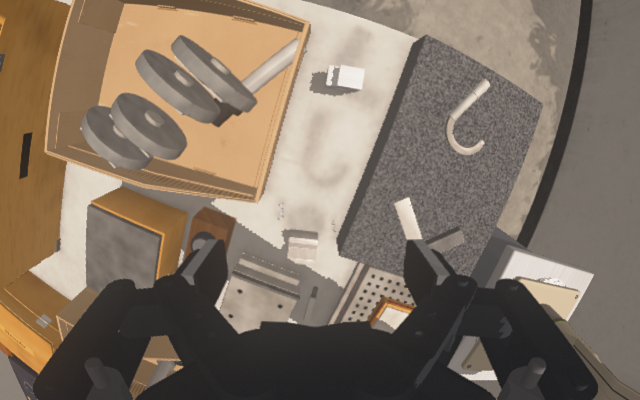

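```bash
cat >> h.py <<'E'
def wpts(c):
    K=c["K"]; v,u=np.mgrid[:400,:640]; x=(u-K[0,2])/K[0,0]; y=(v-K[1,2])/K[1,1]; r=np.hypot(x,y)+1e-9
    s=np.tan(np.minimum(r,1.4))/r; d=c["depth"]
    return (np.stack([x*s*d,y*s*d,d],-1)-c["t"])@c["R"]
def sel(P,x0,x1,y0,y1,z0,z1):
    P=P.reshape(-1,3); return P[(P[:,0]>x0)&(P[:,0]<x1)&(P[:,1]>y0)&(P[:,1]<y1)&(P[:,2]>z0)&(P[:,2]<z1)]
def rect(n,P,*a):
    q=sel(P,*a)
    if len(q)<8: print(n,len(q));return
    r=cv2.minAreaRect(q[:,:2].astype(np.float32)*1000)
    print(n,len(q),np.round(r[0],1),np.round(r[1],1),round(r[2],1),"pc",np.round(np.percentile(q[:,:2],[2,50,98],axis=0)*1000,1).tolist(),"z",np.median(q[:,2]).round(4))
E
python3 - <<'E'
from h import *
c=load("w1.npz");P=wpts(c)
rect("top",P,.49,.57,-.36,-.27,.058,.072)
rect("all",P,.49,.57,-.345,-.285,.012,.072)
rect("shelf",P,.525,.57,-.345,-.285,.043,.053)
rect("front",P,.5,.56,-.32,-.28,.012,.044)
rect("granite",P,.4,.5,-.35,-.1,.05,.062)
print(goal([.53,-.2,.30],orient(5,0,1)))
E
```

```text
top 516 [ 522.4 -314.6] [28.3 24.5] 10.0 pc [[509.3, -326.7], [522.6, -314.2], [536.0, -301.9]] z 0.0636
all 836 [ 528.7 -313.5] [40.3 25.5] 8.3 pc [[508.9, -326.1], [528.3, -311.9], [548.1, -299.5]] z 0.063
shelf 228 [ 538.3 -312.3] [20.6 25.1] 9.4 pc [[532.4, -322.9], [542.0, -310.8], [549.0, -299.5]] z 0.0476
front 64 [ 531.1 -303.2] [18.3 45. ] 71.4 pc [[507.5, -315.9], [529.7, -302.6], [549.1, -298.5]] z 0.0299
granite 9330 [ 433.7 -225. ] [249.9  67.7] 89.9 pc [[401.6, -344.7], [433.8, -229.4], [463.9, -105.6]] z 0.0586
(array([-0.0023, -0.0006, -0.0009]), array([-9.0000e-04,  6.9000e-03, -2.9331e+00]))
```

Request:
{"api": "jog_arm", "payload": {
  "increments": [
    [0, 0, 0, 0, 0, -0.12, 1],
    [0, 0, 0, 0, 0, -0.24, 1],
    [0, 0, 0, 0, 0, -0.36, 1],
    [0, 0, 0, 0, 0, -0.48, 1],
    [0, 0, 0, 0, 0, -0.6, 1]
  ]
}}

```text
clock: 2.87
position: [0.5305, -0.2011, 0.2994]
ee_rot: [0.946, -0.323, -0.002, 0.001]
ft_force: [0.1, 0.4, 0.1]
grip_width: 1.0
grasp_force: 0.0
```

Request:
{"api": "jog_arm", "payload": {
  "increments": [
    [0, 0, 0, 0, 0, -0.12, 1],
    [0, 0, 0, 0, 0, -0.24, 1],
    [0, 0, 0, 0, 0, -0.36, 1],
    [0, 0, 0, 0, 0, -0.48, 1],
    [0, 0, 0, 0, 0, -0.6, 1]
  ]
}}

```text
clock: 3.28
position: [0.5305, -0.2012, 0.2994]
ee_rot: [1.0, -0.029, -0.002, 0.0]
ft_force: [-0.4, 0.1, 0.4]
grip_width: 1.001
grasp_force: 0.0
```

Request:
{"api": "jog_arm", "payload": {
  "increments": [
    [0, 0, 0, 0, 0, -0.12, 1],
    [0, 0, 0, 0, 0, -0.24, 1],
    [0, 0, 0, 0, 0, -0.36, 1],
    [0, 0, 0, 0, 0, -0.48, 1],
    [0, 0, 0, 0, 0, -0.6, 1]
  ]
}}

```text
clock: 3.7
position: [0.5305, -0.2012, 0.2994]
ee_rot: [0.964, 0.267, -0.002, -0.0]
ft_force: [0.6, -0.7, 0.7]
grip_width: 0.998
grasp_force: 0.0
```

Request:
{"api": "jog_arm", "payload": {
  "increments": [
    [0, 0, 0, 0, 0, -0.12, 1],
    [0, 0, 0, 0, 0, -0.24, 1],
    [0, 0, 0, 0, 0, -0.36, 1],
    [0, 0, 0, 0, 0, -0.48, 1],
    [0, 0, 0, 0, 0, -0.6, 1]
  ]
}}

```text
clock: 4.12
position: [0.5304, -0.2012, 0.2995]
ee_rot: [0.842, 0.54, -0.002, -0.001]
ft_force: [-0.1, -0.1, 0.7]
grip_width: 0.998
grasp_force: 0.0
```

Request:
{"api": "jog_arm", "payload": {
  "increments": [
    [0, 0, 0, 0, 0, -0.12, 1],
    [0, 0, 0, 0, 0, -0.24, 1],
    [0, 0, 0, 0, 0, -0.36, 1],
    [0, 0, 0, 0, 0, -0.48, 1],
    [0, 0, 0, 0, 0, -0.6, 1]
  ]
}}

```text
clock: 4.53
position: [0.5304, -0.2012, 0.2994]
ee_rot: [0.644, 0.765, -0.001, -0.002]
ft_force: [0.9, -0.4, -0.1]
grip_width: 1.002
grasp_force: 0.0
```

```bash
python3 - <<'E'
from h import *
o=get_obs();print(o["clock"],o["joint_pos"].round(2),o["position"])
c=optics.camera("wrist");np.savez("w2.npz",**c)
R=orient(9,-50,1);Z=R.as_matrix()[:,2]
g=np.array([.5285-.156*.004,-.3136+.988*.004,.036]);print(Z,g-.006*Z)
print(goal(g-.076*Z,R)); print(goal(g-.106*Z+[0,0,.08],R))
P=wpts(c)
rect("rim",P,.48,.6,.16,.32,.062,.070)
rect("plate",P,.48,.6,.34,.52,.048,.0585)
E
```

```text
4.5333 [ 0.56  0.21 -0.32  1.54  0.07  1.41  0.4 ] [ 0.53044418 -0.2011539   0.29944904]
[ 0.11983575 -0.75661316 -0.64278761] [ 0.52715699 -0.30510832  0.03985673]
(array([-0.0482, -0.0197,  0.2147]), array([ 0.0061, -0.8731,  0.0228]))
(array([-0.0251, -0.0196,  0.1154]), array([ 0.0061, -0.8731,  0.0228]))
rim 0
plate 0
```

Request:
{"api": "jog_arm", "payload": {
  "increments": [
    [-0.005, -0.004, 0.02, 0, -0.11, 0.003, 1],
    [-0.01, -0.008, 0.04, 0, -0.22, 0.006, 1],
    [-0.015, -0.012, 0.06, 0, -0.33, 0.01, 1],
    [-0.02, -0.016, 0.09, 0, -0.44, 0.013, 1],
    [-0.025, -0.0195, 0.115, 0.004, -0.55, 0.016, 1]
  ]
}}

```text
clock: 5.0
position: [0.5152, -0.2289, 0.1845]
ee_rot: [0.628, 0.728, -0.178, 0.208]
ft_force: [0.5, -1.0, -1.6]
grip_width: 0.998
grasp_force: 0.0
```

Request:
{"api": "jog_arm", "payload": {
  "increments": [
    [0, 0, 0, 0, -0.11, 0, 1],
    [0, 0, 0, 0, -0.22, 0, 1],
    [0, 0, 0, 0, -0.323, 0, 1],
    [0, 0, 0, 0, -0.323, 0, 1]
  ]
}}

```text
clock: 5.33
position: [0.5146, -0.2262, 0.1822]
ee_rot: [0.589, 0.688, -0.278, 0.32]
ft_force: [0.2, 0.9, -0.2]
grip_width: 1.0
grasp_force: 0.0
```

```bash
python3 - <<'E'
from h import *
o=get_obs();print(o["clock"],o["joint_pos"].round(2),o["position"])
c=optics.camera("wrist");np.savez("w3.npz",**c);P=wpts(c)
rect("top",P,.49,.57,-.36,-.27,.058,.072)
rect("all",P,.49,.57,-.345,-.285,.012,.072)
R=orient(9,-50,1);Z=R.as_matrix()[:,2]
g=np.array([.5285-.156*.004,-.3136+.988*.004,.036])
print(goal(g-.076*Z,R)); print(goal(g-.006*Z,R))
E
```

```text
5.3333 [ 0.2   0.24 -0.35  2.02  1.07  1.2  -0.57] [ 0.51463277 -0.22619515  0.1822301 ]
top 667 [ 521.9 -313.6] [27.7 25.3] 7.3 pc [[508.0, -325.2], [521.5, -308.8], [534.9, -300.8]] z 0.0634
all 2433 [ 528.1 -313. ] [40.8 26.2] 8.4 pc [[507.6, -322.7], [525.0, -303.1], [546.1, -298.9]] z 0.0472
(array([0.0586, 0.0009, 0.0825]), array([-0.0097, -0.0025, -0.0002]))
(array([0.0585, 0.0016, 0.1525]), array([-0.0097, -0.0025, -0.0002]))
```

Request:
{"api": "jog_arm", "payload": {
  "increments": [
    [0.02, 0.0, 0.025, -0.003, 0, 0, 0.7],
    [0.04, 0.001, 0.05, -0.006, 0, 0, 0.7],
    [0.0585, 0.001, 0.0825, -0.0097, -0.0025, 0, 0.7],
    [0.0585, 0.001, 0.0825, -0.0097, -0.0025, 0, 0.7]
  ]
}}

```text
clock: 5.72
position: [0.5157, -0.2574, 0.0815]
ee_rot: [0.591, 0.687, -0.277, 0.318]
ft_force: [-1.3, 0.2, 0.4]
grip_width: 0.852
grasp_force: 0.0
```

Request:
{"api": "jog_arm", "payload": {
  "increments": [
    [0, 0, 0.02, 0, 0, 0, 0.7],
    [0, 0, 0.04, 0, 0, 0, 0.7],
    [0, 0, 0.055, 0, 0, 0, 0.7],
    [0, 0, 0.07, 0, 0, 0, 0.7],
    [0, 0, 0.07, 0, 0, 0, 0.7]
  ]
}}

```text
clock: 6.13
position: [0.5305, -0.3105, 0.045]
ee_rot: [0.591, 0.686, -0.274, 0.324]
ft_force: [8.4, -3.4, 0.6]
grip_width: 0.855
grasp_force: 0.0
```

```bash
python3 - <<'E'
from h import *
o=get_obs();print(o["clock"],o["joint_pos"].round(2),o["position"],o["ft_force"].round(1))
c=optics.camera("wrist");np.savez("w4.npz",**c);P=wpts(c)
cv2.imwrite("pics/w4.png",c["color"][:,:,::-1])
rect("top",P,.49,.57,-.36,-.27,.058,.072)
R=orient(9,-50,1);Z=R.as_matrix()[:,2]
g=np.array([.5283-.156*.004,-.3134+.988*.004,.036])
print(goal(g-.006*Z,R))
E
```

```text
6.1333 [ 0.25  0.51 -0.23  2.02  1.35  1.   -0.81] [ 0.53047495 -0.3104931   0.04496352] [ 8.4 -3.4  0.6]
top 1257 [ 528.3 -298.4] [76.4 56.8] 0.0 pc [[492.3, -325.0], [520.5, -302.7], [564.7, -270.5]] z 0.0609
(array([ 0.0075, -0.0028, -0.0005]), array([ 0.0013,  0.0032, -0.0095]))
```

View pics/w4.png

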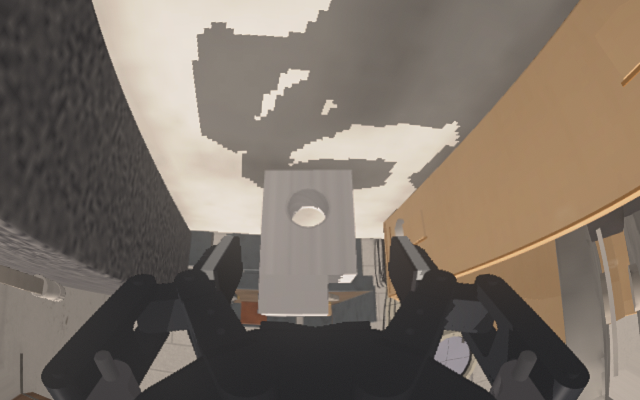

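Request:
{"api": "jog_arm", "payload": {
  "increments": [
    [0, 0, 0, 0, 0, 0, 0.3],
    [0, 0, 0, 0, 0, 0, 0.3]
  ]
}}

```text
clock: 6.35
position: [0.5283, -0.3083, 0.044]
ee_rot: [0.591, 0.686, -0.274, 0.323]
ft_force: [-0.5, 0.3, 0.2]
grip_width: 0.65
grasp_force: 0.0
```

```bash
python3 - <<'E'
from h import *
o=get_obs();print(o["clock"],o["joint_pos"].round(2),o["joint_velocities"].round(2),o["position"],o["ft_force"].round(1),o["torque"].round(2))
R=orient(9,-50,1);Z=R.as_matrix()[:,2]
g=np.array([.5283-.156*.004,-.3134+.988*.004,.036])
print(goal(g-.006*Z,R))
E
```

```text
6.35 [ 0.25  0.51 -0.23  2.03  1.34  1.   -0.81] [-0.01  0.01  0.    0.02  0.01 -0.   -0.02] [ 0.52827792 -0.30826518  0.04399551] [-0.5  0.3  0.2] [0.8  0.11 0.06]
(array([ 0.0054, -0.0008, -0.    ]), array([-0.001 ,  0.002 , -0.0079]))
```

Request:
{"api": "jog_arm", "payload": {
  "increments": [
    [0.005, -0.0008, 0, 0, 0, -0.007, 0.3],
    [0.0054, -0.0008, 0, 0, 0, -0.007, 0.1],
    [0.0054, -0.0008, 0, 0, 0, -0.007, -0.3],
    [0.0054, -0.0008, 0, 0, 0, -0.007, -0.3],
    [0.0054, -0.0008, 0, 0, 0, -0.007, -0.3]
  ],
  "grip_force": 50
}}

```text
clock: 6.77
position: [0.5264, -0.304, 0.0379]
ee_rot: [0.587, 0.689, -0.276, 0.322]
ft_force: [-0.9, 1.5, 2.1]
grip_width: 0.453
grasp_force: 50.7
```

Request:
{"api": "jog_arm", "payload": {
  "increments": [
    [0, 0, 0, 0, 0, 0, -0.3],
    [0, 0, 0, 0, 0, 0, -0.3]
  ]
}}

```text
clock: 6.93
position: [0.5264, -0.3041, 0.0379]
ee_rot: [0.587, 0.689, -0.276, 0.322]
ft_force: [-1.0, 2.2, 1.6]
grip_width: 0.459
grasp_force: 50.7
```

```bash
python3 - <<'E'
from h import *
o=get_obs();print(o["clock"],o["joint_pos"].round(2),o["position"],o["ft_force"].round(1),o["torque"].round(2),o["grip_width"],o["grasp_force"])
p,T=tool();print(T.as_matrix().round(3))
R=orient(0,40,1)
print("after grip->", goal([.53,.05,.25],orient(9,-50,1)),goal([.53,.05,.25],R))
E
```

```text
6.9333 [ 0.25  0.52 -0.24  2.03  1.35  1.   -0.82] [ 0.5264058  -0.30412979  0.03789435] [-1.   2.2  1.6] [ 0.74  0.24 -0.13] 0.4588945243244312 50.6788432225585
[[-0.103  0.987  0.12 ]
 [ 0.633  0.158 -0.758]
 [-0.768 -0.002 -0.641]]
after grip-> (array([ 0.0608,  0.0589, -0.404 ]), array([-0.0006,  0.0025,  0.0026])) (array([ 0.0608,  0.0589, -0.404 ]), array([0.0129, 1.5699, 0.1754]))
```

Request:
{"api": "jog_arm", "payload": {
  "increments": [
    [-0.015, 0, -0.013, 0, 0, 0, -0.3],
    [-0.04, 0, -0.033, 0, 0, 0, -0.3],
    [-0.066, 0, -0.055, 0, 0, 0, -0.3],
    [-0.092, 0, -0.077, 0, 0, 0, -0.3]
  ]
}}

```text
clock: 7.27
position: [0.5259, -0.304, 0.1583]
ee_rot: [0.587, 0.69, -0.276, 0.321]
ft_force: [1.2, -0.1, -1.6]
grip_width: 0.457
grasp_force: 50.6
```

Request:
{"api": "jog_arm", "payload": {
  "increments": [
    [0.011, 0.006, -0.035, 0, 0, 0, -0.3],
    [0.022, 0.012, -0.075, 0, 0, 0, -0.3],
    [0.033, 0.018, -0.115, 0, 0, 0, -0.3],
    [0.046, 0.025, -0.16, 0, 0, 0, -0.3],
    [0.058, 0.032, -0.2, 0, 0, 0, -0.3]
  ]
}}

```text
clock: 7.68
position: [0.5275, -0.1154, 0.2395]
ee_rot: [0.588, 0.689, -0.276, 0.321]
ft_force: [1.5, -0.3, -1.6]
grip_width: 0.458
grasp_force: 50.6
```

Request:
{"api": "jog_arm", "payload": {
  "increments": [
    [0, 0, 0, 0, 0.105, 0, -0.3],
    [0, 0, 0, 0, 0.21, 0, -0.3],
    [0, 0, 0, 0, 0.315, 0, -0.3],
    [0, 0, 0, 0, 0.42, 0, -0.3],
    [0, 0, 0, 0, 0.525, 0, -0.3]
  ]
}}

```text
clock: 8.1
position: [0.5286, -0.1166, 0.2393]
ee_rot: [0.639, 0.75, -0.112, 0.131]
ft_force: [-0.2, -0.6, -2.6]
grip_width: 0.457
grasp_force: 50.6
```

Request:
{"api": "jog_arm", "payload": {
  "increments": [
    [0, 0, 0, 0, 0.105, 0, -0.3],
    [0, 0, 0, 0, 0.21, 0, -0.3],
    [0, 0, 0, 0, 0.315, 0, -0.3],
    [0, 0, 0, 0, 0.42, 0, -0.3],
    [0, 0, 0, 0, 0.525, 0, -0.3]
  ]
}}

```text
clock: 8.52
position: [0.5284, -0.1173, 0.2393]
ee_rot: [0.646, 0.758, 0.058, -0.068]
ft_force: [-0.9, 0.2, -1.5]
grip_width: 0.46
grasp_force: 50.6
```

```bash
python3 - <<'E'
from h import *
T0=Ro.from_quat([0.587, 0.689, -0.276, 0.322]);p0=np.array([.5264,-.3041,.0379])
print("blank in tool",T0.inv().apply(np.array([.5284,-.3135,.032])-p0))
o=get_obs();print(o["clock"],o["joint_pos"].round(2),o["position"],o["ft_force"].round(1),o["grip_width"])
c=optics.camera("wrist");np.savez("w5.npz",**c);P=wpts(c)
rect("rim",P,.48,.6,.16,.32,.062,.070)
rect("d+",P,.5,.57,.26,.31,.075,.09)
rect("d-",P,.5,.57,.16,.22,.075,.09)
rect("plate",P,.48,.59,.34,.52,.048,.0585)
c=optics.camera("side");P=pts(c);np.savez("side1.npz",**c)
E
```

```text
blank in tool [-0.00160973  0.00050526  0.01115004]
8.5167 [ 0.52  0.23 -0.34  1.64 -0.09  1.34  0.37] [ 0.52839203 -0.11731789  0.23932731] [-0.9  0.2 -1.5] 0.46033721029409236
rim 0
d+ 0
d- 0
plate 0
```

Request:
{"api": "jog_arm", "payload": {
  "increments": [
    [0.038, 0.006, 0.003, 0, 0.1, 0, -0.3],
    [0.076, 0.012, 0.006, 0, 0.2, 0, -0.3],
    [0.114, 0.018, 0.01, 0, 0.3, 0, -0.3],
    [0.152, 0.025, 0.014, 0, 0.4, 0, -0.3],
    [0.19, 0.031, 0.018, 0, 0.5, 0, -0.3]
  ]
}}

```text
clock: 9.03
position: [0.5283, 0.0783, 0.254]
ee_rot: [0.612, 0.718, 0.214, -0.253]
ft_force: [0.9, 0.7, -1.8]
grip_width: 0.456
grasp_force: 50.7
```

```bash
python3 - <<'E'
from h import *
o=get_obs();print(o["clock"],o["joint_pos"].round(2),o["position"],o["ft_force"].round(1),o["grip_width"])
c=optics.camera("wrist");np.savez("w5.npz",**c);P=wpts(c)
cv2.imwrite("pics/w5.png",c["color"][:,:,::-1])
rect("rim",P,.48,.6,.16,.32,.062,.070)
rect("d+",P,.5,.57,.26,.31,.075,.09)
rect("d-",P,.5,.57,.16,.22,.075,.09)
rect("plate",P,.48,.59,.34,.52,.048,.0585)
E
```

```text
9.0333 [ 0.51  0.31 -0.46  1.68 -0.53  1.39  0.37] [0.5283243  0.07826234 0.25398263] [ 0.9  0.7 -1.8] 0.4562647638991975
rim 1436 [531.6 236.8] [107.4  68.8] 86.0 pc [[497.6, 192.0], [537.7, 267.7], [566.2, 289.2]] z 0.0656
d+ 66 [535.3 276. ] [11.3  8.5] 6.7 pc [[529.5, 271.7], [534.7, 275.3], [540.5, 279.8]] z 0.079
d- 0
plate 1954 [543.9 430.9] [178.8  95.2] 88.6 pc [[498.8, 357.9], [531.0, 407.4], [589.1, 478.8]] z 0.0538
```

View pics/w5.png

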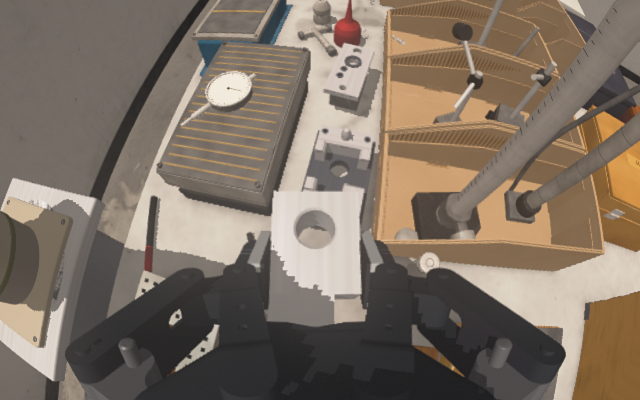

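```bash
cat >> h.py <<'E'
# blank in tool (at grasp)
_T0=Ro.from_quat([0.587,0.689,-0.276,0.322]); _p0=np.array([.5264,-.3041,.0379])
def blank_in_tool(c=(.5284,-.3135,.032),yaw=9):
    a=np.deg2rad(yaw); B=np.array([[np.cos(a),0,-np.sin(a)],[np.sin(a),0,np.cos(a)],[0,-1,0]]).T
    B=np.stack([[np.cos(a),np.sin(a),0],[0,0,-1],[-np.sin(a),np.cos(a),0]],1)
    return _T0.inv().apply(np.array(c)-_p0), _T0.inv()*Ro.from_matrix(B)
E
python3 - <<'E'
from h import *
c=load("w5.npz");P=wpts(c).reshape(-1,3)
p=np.array([.5283243,.07826234,.25398263]);T=Ro.from_quat([0.612,0.718,0.214,-0.253])
bp,bR=blank_in_tool()
q=(bR.inv()).apply(T.inv().apply(P-p)-bp)   # in blank frame
v=np.mgrid[:400,:640];u=v[1].ravel();w=v[0].ravel()
m=(np.abs(q[:,0])<.026)&(np.abs(q[:,1])<.04)&(np.abs(q[:,2]-.012)<.006)&(c["depth"].ravel()>0)
t=q[m];A=np.c_[t[:,:2],np.ones(len(t))];k=np.linalg.lstsq(A,t[:,2],rcond=None)[0];print(m.sum(),"plane",k.round(4))
r=cv2.minAreaRect(t[:,:2].astype(np.float32)*1000);print(r,np.percentile(t[:,:2],[1,99],axis=0).round(4).tolist())
print("bR",bR.as_matrix().round(3))
# jig rim in jig frame
a=np.deg2rad(-4);J=np.array([[np.cos(a),-np.sin(a)],[np.sin(a),np.cos(a)]]);o=np.array([.5317,.2314])
for n in("w5","scene0","side0"):
    cc=load(n+".npz");Q=(wpts(cc) if n=="w5" else pts(cc)).reshape(-1,3);Q=Q[(Q[:,2]>.0625)&(Q[:,2]<.069)];s=(Q[:,:2]-o)@J;s=s[(np.abs(s)<[.05,.075]).all(1)]
    y=s[np.abs(s[:,0])>.0]; 
    print(n,len(s),"x edges",np.percentile(s[:,0],[1,99]).round(4),"y",np.percentile(s[:,1],[1,99]).round(4))
    for lo,hi in((-.04,-.02),(.02,.036),(.036,.06)):
        b=s[(s[:,1]>lo)&(s[:,1]<hi)]
        if len(b)>10: L=b[b[:,0]<0,0];R=b[b[:,0]>0,0];print("  ",lo,np.percentile(L,[2,98]).round(4) if len(L) else 0,np.percentile(R,[2,98]).round(4) if len(R) else 0)
E
```

```text
10773 plane [-0.0048 -0.0117  0.0103]
((-0.09203338623046875, 1.7812557220458984), (61.79985809326172, 52.01544189453125), 89.40229034423828) [[-0.0225, -0.0274], [0.0224, 0.0317]]
bR [[-0.003  0.768  0.64 ]
 [ 1.     0.002  0.001]
 [-0.     0.64  -0.768]]
w5 1409 x edges [-0.0341  0.0331] y [-0.0418  0.0578]
   -0.04 [-0.0341 -0.0213] [0.0095 0.0333]
   0.02 [-0.0345 -0.0033] [0.0024 0.0331]
   0.036 [-0.0339 -0.0015] [0.0019 0.0326]
scene0 287 x edges [-0.036   0.0333] y [-0.0555  0.057 ]
   -0.04 [-0.0363 -0.0035] [0.0033 0.034 ]
   0.02 [-0.0367 -0.0178] [0.0125 0.0336]
   0.036 [-0.0353 -0.0028] [0.0023 0.0327]
side0 228 x edges [-0.0321  0.0352] y [-0.0589  0.057 ]
   -0.04 [-0.0322 -0.0052] [0.0102 0.0353]
   0.02 [-0.0316 -0.0058] [0.0041 0.0337]
   0.036 [-0.0318 -0.0004] [0.0047 0.0352]
```

```bash
cat >> h.py <<'E'
JO=np.array([.5313,.2314]); JY=-4.
def place(zc,dx=0,dy=0):
    bp,bR=blank_in_tool(); Rj=Ro.from_euler("z",JY,degrees=True); T=Rj*bR.inv()
    c=np.r_[JO,zc]+Rj.apply([dx,dy,0]); return c-T.apply(bp),T
E
python3 - <<'E'
from h import *
for z in(.108,.064,.052):
    p,T=place(z); print(z,p.round(4),goal(p,T))
    Rj=Ro.from_euler("z",JY,degrees=True)
    print(" tip corners jig",(Rj.inv().apply(p+T.apply([[.011,0,.025],[-.011,0,.025]])-np.r_[JO,0])).round(4).tolist())
E
```

```text
0.108 [0.5304 0.2255 0.1176] (array([0.0213, 0.0276, 0.1925]), array([-0.1536,  0.0087,  0.1741]))
 tip corners jig [[-0.0005, 0.0186, 0.1054], [-0.0005, 0.0016, 0.0913]]
0.064 [0.5304 0.2255 0.0736] (array([-0.0066,  0.0278,  0.2266]), array([-0.1536,  0.0087,  0.1741]))
 tip corners jig [[-0.0005, 0.0186, 0.0614], [-0.0005, 0.0016, 0.0473]]
0.052 [0.5304 0.2255 0.0616] (array([-0.0142,  0.0279,  0.2358]), array([-0.1536,  0.0087,  0.1741]))
 tip corners jig [[-0.0005, 0.0186, 0.0494], [-0.0005, 0.0016, 0.0353]]
```

Request:
{"api": "jog_arm", "payload": {
  "increments": [
    [0.004, 0.0055, 0.0385, -0.031, 0.002, 0.035, -0.3],
    [0.0085, 0.011, 0.077, -0.061, 0.003, 0.07, -0.3],
    [0.013, 0.0165, 0.1155, -0.092, 0.005, 0.105, -0.3],
    [0.017, 0.022, 0.154, -0.123, 0.007, 0.14, -0.3],
    [0.0213, 0.0276, 0.1925, -0.1536, 0.0087, 0.1741, -0.3]
  ]
}}

```text
clock: 9.5
position: [0.5328, 0.2171, 0.1153]
ee_rot: [0.69, 0.643, 0.247, -0.224]
ft_force: [0.5, 0.7, -2.0]
grip_width: 0.455
grasp_force: 50.8
```

Request:
{"api": "jog_arm", "payload": {
  "increments": [
    [0, 0, 0, 0, 0, 0, -0.3]
  ]
}}

```text
clock: 9.58
position: [0.5278, 0.2218, 0.112]
ee_rot: [0.688, 0.644, 0.244, -0.228]
ft_force: [-2.5, -0.1, 0.1]
grip_width: 0.458
grasp_force: 51.1
```

```bash
python3 - <<'E'
from h import *
o=get_obs();print(o["clock"],o["joint_pos"].round(2),o["position"],o["ft_force"].round(1),o["torque"].round(2))
for z in(.108,.078,.063):
    p,T=place(z); print(z,p.round(4),goal(p,T))
c=optics.camera("wrist");np.savez("w6.npz",**c)
P=wpts(c).reshape(-1,3);p,T=tool();bp,bR=blank_in_tool();q=bR.inv().apply(T.inv().apply(P-p)-bp)
Rj=Ro.from_euler("z",JY,degrees=True)
Q=Rj.inv().apply(P-np.r_[JO,0]);Q=Q[(Q[:,2]>.063)&(Q[:,2]<.068)&(np.abs(Q[:,:2])<[.05,.075]).all(1)]
print(len(Q),np.percentile(Q[:,:2],[1,99],axis=0).round(4).tolist())
b=Rj.inv().apply(P-np.r_[JO,0]); b=b[(np.abs(b[:,2]-.119)<.005)&(np.abs(b[:,:2])<[.05,.075]).all(1)]
print("blank top in jig",len(b),np.percentile(b[:,:2],[1,50,99],axis=0).round(4).tolist(),cv2.minAreaRect(b[:,:2].astype(np.float32)*1000))
cv2.imwrite("pics/w6.png",c["color"][:,:,::-1])
E
```

```text
9.5833 [ 0.34  0.39 -0.54  1.94 -0.66  0.82  0.23] [0.52776935 0.22183595 0.1120178 ] [-2.5 -0.1  0.1] [-0.84  0.18  0.12]
0.108 [0.5304 0.2255 0.1176] (array([ 0.0065,  0.0024, -0.0019]), array([-0.0016,  0.0125,  0.0007]))
0.078 [0.5304 0.2255 0.0876] (array([-0.0124,  0.0023,  0.0214]), array([-0.0016,  0.0125,  0.0007]))
0.063 [0.5304 0.2255 0.0726] (array([-0.0218,  0.0023,  0.033 ]), array([-0.0016,  0.0125,  0.0007]))
2684 [[-0.0337, -0.0305], [0.0338, 0.0581]]
blank top in jig 1362 [[-0.0354, -0.0298], [-0.0086, -0.0063], [0.0299, 0.0032]] ((-0.6405620574951172, -8.178768157958984), (59.33308029174805, 50.48941421508789), 31.449596405029297)
```

View pics/w6.png

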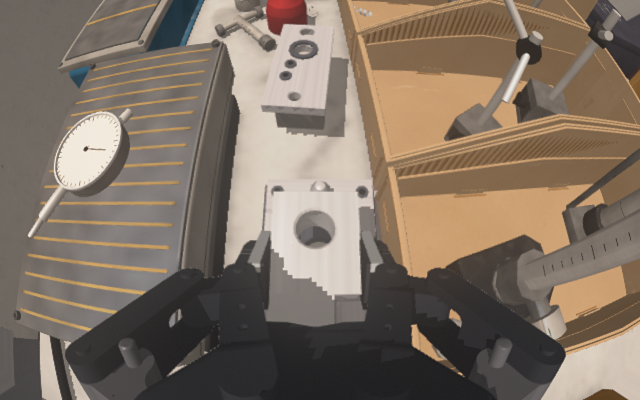

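Request:
{"api": "jog_arm", "payload": {
  "increments": [
    [0.0065, 0.0024, -0.0019, -0.0016, 0.0125, 0, -0.3],
    [0.0065, 0.0024, -0.0019, -0.0016, 0.0125, 0, -0.3],
    [-0.003, 0.0024, 0.01, -0.0016, 0.0125, 0, -0.3],
    [-0.0124, 0.0023, 0.0214, -0.0016, 0.0125, 0, -0.3],
    [-0.0124, 0.0023, 0.0214, -0.0016, 0.0125, 0, -0.3]
  ]
}}

```text
clock: 10.05
position: [0.5369, 0.2176, 0.0911]
ee_rot: [0.689, 0.64, 0.252, -0.229]
ft_force: [-1.1, -0.5, -1.8]
grip_width: 0.457
grasp_force: 51.2
```

```bash
python3 - <<'E'
from h import *
o=get_obs();print(o["clock"],o["joint_pos"].round(2),o["position"],o["ft_force"].round(1),o["torque"].round(2))
for z in(.078,.069,.063):
    p,T=place(z); print(z,p.round(4),goal(p,T))
E
```

```text
10.05 [ 0.35  0.44 -0.54  1.94 -0.68  0.79  0.28] [0.53689148 0.21760479 0.09107644] [-1.1 -0.5 -1.8] [-0.87  0.09  0.05]
0.078 [0.5304 0.2255 0.0876] (array([ 0.0035, -0.0071,  0.0074]), array([ 0.0104, -0.0006, -0.0022]))
0.069 [0.5304 0.2255 0.0786] (array([-0.0023, -0.0072,  0.0143]), array([ 0.0104, -0.0006, -0.0022]))
0.063 [0.5304 0.2255 0.0726] (array([-0.0061, -0.0072,  0.0189]), array([ 0.0104, -0.0006, -0.0022]))
```

Request:
{"api": "jog_arm", "payload": {
  "increments": [
    [0, 0, 0, 0, 0, 0, -0.3],
    [0, 0, 0, 0, 0, 0, -0.3],
    [0, 0, 0, 0, 0, 0, -0.3]
  ]
}}

```text
clock: 10.3
position: [0.5379, 0.2188, 0.0937]
ee_rot: [0.688, 0.641, 0.254, -0.228]
ft_force: [0.8, -0.2, -0.7]
grip_width: 0.458
grasp_force: 51.2
```

```bash
python3 - <<'E'
from h import *
o=get_obs();print(o["clock"],o["joint_velocities"].round(2),o["position"],o["ft_force"].round(1),o["torque"].round(2))
for z in(.078,.069,.063):
    p,T=place(z); print(z,p.round(4),goal(p,T))
E
```

```text
10.3 [-0.    0.   -0.    0.01 -0.   -0.    0.  ] [0.53786157 0.21877116 0.09370551] [ 0.8 -0.2 -0.7] [-0.88  0.08 -0.02]
0.078 [0.5304 0.2255 0.0876] (array([ 0.0009, -0.008 ,  0.0086]), array([ 0.0122, -0.0021,  0.0002]))
0.069 [0.5304 0.2255 0.0786] (array([-0.0049, -0.0081,  0.0155]), array([ 0.0122, -0.0021,  0.0002]))
0.063 [0.5304 0.2255 0.0726] (array([-0.0087, -0.0082,  0.0201]), array([ 0.0122, -0.0021,  0.0002]))
```

Request:
{"api": "jog_arm", "payload": {
  "increments": [
    [0.0005, -0.004, 0.004, 0.006, -0.001, 0, -0.3],
    [0.0009, -0.008, 0.0086, 0.0122, -0.002, 0, -0.3],
    [0.0009, -0.008, 0.0086, 0.0122, -0.002, 0, -0.3],
    [0.0009, -0.008, 0.0086, 0.0122, -0.002, 0, -0.3],
    [0.0009, -0.008, 0.0086, 0.0122, -0.002, 0, -0.3]
  ]
}}

```text
clock: 10.72
position: [0.5293, 0.2259, 0.0864]
ee_rot: [0.687, 0.642, 0.248, -0.233]
ft_force: [-0.2, -0.1, -1.0]
grip_width: 0.464
grasp_force: 51.3
```

```bash
python3 - <<'E'
from h import *
o=get_obs();print(o["clock"],o["joint_velocities"].round(2),o["position"],o["ft_force"].round(1),o["torque"].round(2))
for z in(.078,.069,.063):
    p,T=place(z); print(z,p.round(4),goal(p,T))
c=optics.camera("side");P=pts(c).reshape(-1,3);np.savez("side2.npz",**c)
Rj=Ro.from_euler("z",JY,degrees=True);b=Rj.inv().apply(P-np.r_[JO,0])
b=b[(np.abs(b[:,:2])<[.03,.045]).all(1)&(b[:,2]>.07)&(b[:,2]<.1)];print(len(b),np.percentile(b,[2,50,98],axis=0).round(4).tolist())
E
```

```text
10.7167 [ 0.  0.  0. -0. -0. -0. -0.] [0.52931619 0.22593364 0.08635441] [-0.2 -0.1 -1. ] [-0.84  0.06  0.01]
0.078 [0.5304 0.2255 0.0876] (array([ 0.0006,  0.0011, -0.0012]), array([-0.0023, -0.0002, -0.0005]))
0.069 [0.5304 0.2255 0.0786] (array([-0.0052,  0.0011,  0.0058]), array([-0.0023, -0.0002, -0.0005]))
0.063 [0.5304 0.2255 0.0726] (array([-0.009 ,  0.0011,  0.0104]), array([-0.0023, -0.0002, -0.0005]))
107 [[-0.0262, -0.0415, 0.0705], [0.0005, -0.0256, 0.0828], [0.0265, -0.0072, 0.0972]]
```

Good within capture. Lower into the nest.

Request:
{"api": "jog_arm", "payload": {
  "increments": [
    [-0.0025, 0.001, 0.002, -0.002, 0, 0, -0.3],
    [-0.005, 0.0011, 0.0055, -0.002, 0, 0, -0.3],
    [-0.007, 0.0011, 0.008, -0.002, 0, 0, -0.3],
    [-0.009, 0.0011, 0.0104, -0.002, 0, 0, -0.3],
    [-0.009, 0.0011, 0.0104, -0.002, 0, 0, -0.3]
  ]
}}

```text
clock: 11.18
position: [0.5302, 0.2254, 0.0717]
ee_rot: [0.687, 0.642, 0.249, -0.232]
ft_force: [-0.2, 0.4, -1.9]
grip_width: 0.456
grasp_force: 51.3
```

```bash
python3 - <<'E'
from h import *
o=get_obs();print(o["clock"],o["joint_velocities"].round(2),o["position"],o["ft_force"].round(1),o["torque"].round(2))
for z in(.063,.058): print(goal(*place(z)))
E
```

```text
11.1833 [-0.   -0.01 -0.   -0.   -0.    0.01 -0.01] [0.53017369 0.22535227 0.07169725] [-0.2  0.4 -1.9] [-0.83  0.07  0.01]
(array([ 0.0007,  0.0002, -0.0006]), array([-0.0008, -0.0001, -0.0015]))
(array([-0.0025,  0.0002,  0.0033]), array([-0.0008, -0.0001, -0.0015]))
```

Request:
{"api": "jog_arm", "payload": {
  "increments": [
    [-0.0016, 0, 0.002, 0, 0, 0, -0.3],
    [-0.0026, 0, 0.0031, 0, 0, 0, -0.3],
    [-0.0026, 0, 0.0031, 0, 0, 0, -0.3]
  ]
}}

```text
clock: 11.43
position: [0.5305, 0.2254, 0.0683]
ee_rot: [0.687, 0.642, 0.249, -0.232]
ft_force: [0.6, -0.2, -0.4]
grip_width: 0.458
grasp_force: 51.4
```

Request:
{"api": "jog_arm", "payload": {
  "increments": [
    [0, 0, 0, 0, 0, 0, 0.1],
    [0, 0, 0, 0, 0, 0, 0.25],
    [0, 0, 0, 0, 0, 0, 0.25]
  ]
}}

```text
clock: 11.68
position: [0.5308, 0.2255, 0.0689]
ee_rot: [0.687, 0.642, 0.249, -0.232]
ft_force: [-0.8, 0.4, -0.0]
grip_width: 0.625
grasp_force: 0.0
```

Request:
{"api": "jog_arm", "payload": {
  "increments": [
    [0, 0, -0.015, 0, 0, 0, 0.25],
    [0, 0, -0.04, 0, 0, 0, 0.25],
    [0, 0, -0.07, 0, 0, 0, 0.25],
    [0, 0, -0.1, 0, 0, 0, 0.25]
  ]
}}

```text
clock: 12.02
position: [0.5257, 0.1612, 0.1464]
ee_rot: [0.687, 0.642, 0.249, -0.232]
ft_force: [0.5, -0.4, 0.2]
grip_width: 0.629
grasp_force: 0.0
```

```bash
python3 - <<'E'
from h import *
o=get_obs();print(o["clock"],o["position"],o["ft_force"].round(1),o["torque"].round(2))
c=optics.camera("wrist");np.savez("w7.npz",**c)
P=wpts(c).reshape(-1,3);Rj=Ro.from_euler("z",JY,degrees=True);b=Rj.inv().apply(P-np.r_[JO,0])
m=(np.abs(b[:,:2])<[.022,.034]).all(1)&(b[:,2]>.05)&(b[:,2]<.075)
h,e=np.histogram(b[m,2],bins=np.arange(.05,.076,.001));print(dict(zip(e.round(3).tolist(),h.tolist())))
cv2.imwrite("pics/w7.png",cv2.resize(c["color"][100:340,160:480,::-1],(640,480)))
print(goal([.5313,.2314,.2],orient(-4,0,1)))
E
```

```text
12.0167 [0.52569629 0.16119013 0.14635538] [ 0.5 -0.4  0.2] [-0.69  0.03 -0.09]
{0.05: 21, 0.051: 25, 0.052: 20, 0.053: 24, 0.054: 20, 0.055: 19, 0.056: 17, 0.057: 18, 0.058: 17, 0.059: 19, 0.06: 23, 0.061: 26, 0.062: 428, 0.063: 1845, 0.064: 1223, 0.065: 247, 0.066: 100, 0.067: 11, 0.068: 0, 0.069: 0, 0.07: 0, 0.071: 0, 0.072: 0, 0.073: 0, 0.074: 0}
(array([ 0.089 , -0.0024,  0.0094]), array([ 7.000e-03, -6.933e-01, -2.000e-04]))
```

View pics/w7.png

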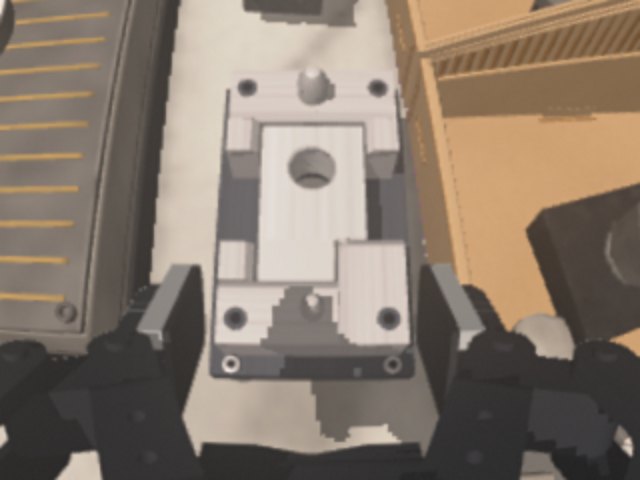

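```bash
python3 - <<'E'
from h import *
c=load("w7.npz");P=wpts(c).reshape(-1,3);Rj=Ro.from_euler("z",JY,degrees=True);b=Rj.inv().apply(P-np.r_[JO,0])
def plane(m): A=np.c_[b[m,:2],np.ones(m.sum())];return np.linalg.lstsq(A,b[m,2],rcond=None)[0].round(4),m.sum()
m=(np.abs(b[:,0])<.017)&(np.abs(b[:,1])<.028)&(np.abs(b[:,2]-.0637)<.003)&(np.hypot(b[:,0],b[:,1]-.014)>.012)&~((b[:,0]>.006)&(b[:,1]<-.012))
print("blank",plane(m))
m=(np.abs(b[:,2]-.066)<.003)&(np.abs(b[:,0])<.034)&((b[:,1]>.0355)|(b[:,1]<-.0355))&(np.abs(b[:,1])<.057)&(np.hypot(b[:,0],np.abs(b[:,1])-.045)>.009)
print("rim",plane(m),np.percentile(b[m,:2],[.5,99.5],axis=0))
m=(np.abs(b[:,2]-.066)<.003)&(np.abs(b[:,0])<.045)&(np.abs(b[:,1])<.075);r=cv2.minAreaRect(b[m,:2].astype(np.float32)*1000);print("rim rect",r)
for s,z0 in((1,.072),(-1,.072)):
    m=(b[:,2]>.07)&(b[:,2]<.0845)&(np.abs(b[:,0])<.012)&(np.abs(b[:,1]-s*.045)<.012);print("dowel",m.sum(),np.percentile(b[m],[2,50,98],axis=0).round(4).tolist())
# plate
m=(P[:,2]>.050)&(P[:,2]<.0575)&(P[:,0]>.495)&(P[:,0]<.575)&(P[:,1]>.34)&(P[:,1]<.5)
im=np.zeros((320,160),np.uint8);q=((P[m,:2]-[.495,.34])*2000).astype(int);im[q[:,1],q[:,0]]=255
im=cv2.morphologyEx(im,cv2.MORPH_CLOSE,np.ones((9,9)));cs,_=cv2.findContours(im,0,1);k=max(cs,key=cv2.contourArea);r=cv2.minAreaRect(k);print("plate",np.array(r[0])/2+[495,340],np.array(r[1])/2,r[2],np.median(P[m,2]))
E
```

```text
blank (array([-0.0003, -0.    ,  0.0638]), np.int64(2040))
rim (array([-0.0008, -0.0006,  0.0657]), np.int64(3700)) [[-0.0336408  -0.05593609]
 [ 0.03368177  0.0567595 ]]
rim rect ((-0.17811203002929688, 1.3373832702636719), (68.69068908691406, 114.90242767333984), 0.07919320464134216)
dowel 209 [[-0.0054, 0.04, 0.0704], [0.0001, 0.0429, 0.0779], [0.0056, 0.0484, 0.0831]]
dowel 119 [[-0.0032, -0.0479, 0.0709], [0.0002, -0.0453, 0.0784], [0.0035, -0.0416, 0.0833]]
plate [528.08225632 417.45465851] [116.66516113  53.44826508] 80.0594253540039 0.05396890299500679
```

```bash
sed -i 's/JO=np.array(\[.5313,.2314\])/JO=np.array([.5313,.2322])/' h.py; python3 - <<'E'
from h import *
print(goal([.528,.39,.25],orient(-10,0,1)))
E
```

```text
(array([ 0.2425, -0.0169,  0.0718]), array([-0.0293, -0.693 ,  0.1003]))
```

Request:
{"api": "jog_arm", "payload": {
  "increments": [
    [0.025, -0.002, -0.03, -0.004, -0.1, 0.014, 0.6],
    [0.06, -0.005, -0.045, -0.008, -0.2, 0.028, 0.6],
    [0.1, -0.008, -0.02, -0.012, -0.3, 0.043, 0.6],
    [0.14, -0.01, 0.0, -0.016, -0.4, 0.057, 0.6],
    [0.18, -0.0125, 0.03, -0.02, -0.5, 0.072, 0.6]
  ]
}}

```text
clock: 12.48
position: [0.5241, 0.2733, 0.2342]
ee_rot: [0.749, 0.653, 0.082, -0.079]
ft_force: [0.6, -0.2, -0.8]
grip_width: 0.802
grasp_force: 0.0
```

```bash
python3 - <<'E'
from h import *
o=get_obs();print(o["clock"],o["position"],o["joint_pos"].round(2))
print(goal([.528,.385,.25],orient(-10,0,1)))
E
```

```text
12.4833 [0.52405289 0.27334782 0.23415817] [ 0.01  0.24 -0.54  1.67 -0.07  1.14 -0.62]
(array([ 0.1118, -0.0114,  0.0097]), array([-0.0159, -0.2267,  0.0368]))
```

Request:
{"api": "jog_arm", "payload": {
  "increments": [
    [0.035, -0.004, 0.003, -0.005, -0.08, 0.012, 0.6],
    [0.075, -0.008, 0.006, -0.01, -0.16, 0.025, 0.6],
    [0.112, -0.0114, 0.0097, -0.016, -0.2267, 0.037, 0.6],
    [0.112, -0.0114, 0.0097, -0.016, -0.2267, 0.037, 0.6],
    [0.112, -0.0114, 0.0097, -0.016, -0.2267, 0.037, 0.6]
  ]
}}

```text
clock: 12.9
position: [0.5238, 0.3897, 0.2468]
ee_rot: [0.762, 0.647, -0.002, -0.005]
ft_force: [0.4, -1.1, -0.3]
grip_width: 0.8
grasp_force: 0.0
```

```bash
python3 - <<'E'
from h import *
o=get_obs();print(o["clock"],o["position"],o["joint_pos"].round(2))
c=optics.camera("wrist");np.savez("w8.npz",**c);P=wpts(c).reshape(-1,3)
m=(P[:,2]>.0505)&(P[:,2]<.0575)&(P[:,0]>.48)&(P[:,0]<.58)&(P[:,1]>.34)&(P[:,1]<.5)
im=np.zeros((320,200),np.uint8);q=((P[m,:2]-[.48,.34])*2000).astype(int);im[q[:,1],q[:,0]]=255
im=cv2.morphologyEx(im,cv2.MORPH_CLOSE,np.ones((9,9)));cs,_=cv2.findContours(im,0,1);k=max(cs,key=cv2.contourArea);r=cv2.minAreaRect(k);print("plate",np.array(r[0])/2+[480,340],np.array(r[1])/2,r[2],np.median(P[m,2]))
cx=(np.array(r[0])/2+[480,340])/1000
a=np.deg2rad(r[2]-90 if r[1][0]>r[1][1] else r[2]); 
print("yaw",np.degrees(a)); a=np.deg2rad(-10)
R=orient(-10,0,1)
for z in(.11,.0505): print(goal(np.r_[cx,z+.006],R))
E
```

```text
12.9 [0.52380274 0.38969706 0.24677278] [-0.32  0.45 -0.53  1.37  0.22  1.38 -1.01]
plate [528.37260056 417.79768372] [114.09072113  52.93019867] 80.78897094726562 0.05388029382000936
yaw -9.211029052734375
(array([ 0.0311, -0.0014,  0.1311]), array([-0.0075, -0.0025,  0.0073]))
(array([ 0.0309, -0.001 ,  0.1906]), array([-0.0075, -0.0025,  0.0073]))
```

Request:
{"api": "jog_arm", "payload": {
  "increments": [
    [0.01, -0.0005, 0.033, -0.002, -0.001, 0, 0.6],
    [0.02, -0.001, 0.066, -0.005, -0.002, 0, 0.6],
    [0.031, -0.0014, 0.1, -0.0075, -0.0025, 0, 0.6],
    [0.031, -0.0014, 0.125, -0.0075, -0.0025, 0, 0.6],
    [0.031, -0.0014, 0.131, -0.0075, -0.0025, 0, 0.6]
  ]
}}

```text
clock: 13.37
position: [0.529, 0.4121, 0.1121]
ee_rot: [0.766, 0.643, -0.003, 0.001]
ft_force: [-0.2, 0.2, -0.9]
grip_width: 0.798
grasp_force: 0.0
```

Request:
{"api": "jog_arm", "payload": {
  "increments": [
    [0, 0, 0, 0, 0, 0, 0.6],
    [0, 0, 0, 0, 0, 0, 0.6]
  ]
}}

```text
clock: 13.53
position: [0.5311, 0.4144, 0.1186]
ee_rot: [0.766, 0.643, 0.001, 0.001]
ft_force: [0.2, 0.8, 0.8]
grip_width: 0.798
grasp_force: 0.0
```

```bash
python3 - <<'E'
from h import *
o=get_obs();print(o["clock"],o["position"],o["joint_pos"].round(2),o["joint_velocities"].round(2))
c=optics.camera("wrist");np.savez("w8.npz",**c);P=wpts(c).reshape(-1,3)
m=(P[:,2]>.050)&(P[:,2]<.0575)&(P[:,0]>.48)&(P[:,0]<.58)&(P[:,1]>.34)&(P[:,1]<.5)
print(np.percentile(P[m],[1,99],axis=0))
R=orient(-9.5,0,1)
for z in(.11,.0505): print(goal(np.r_[.5284,.4178,z+.006],R))
E
```

```text
13.5333 [0.5311309  0.41441862 0.11859468] [-0.37  0.59 -0.51  1.45  0.3   1.17 -1.09] [-0.01 -0.02 -0.01 -0.02  0.    0.   -0.  ]
[[0.49816231 0.36196518 0.05207914]
 [0.55968911 0.47476653 0.05715569]]
(array([ 0.0022, -0.0033,  0.0034]), array([ 0.0037, -0.0019, -0.0071]))
(array([ 0.0021, -0.0036,  0.0629]), array([ 0.0037, -0.0019, -0.0071]))
```

Request:
{"api": "jog_arm", "payload": {
  "increments": [
    [0.0022, -0.0034, 0.015, 0.0037, -0.0019, -0.007, 0.6],
    [0.0022, -0.0035, 0.035, 0.0037, -0.0019, -0.007, 0.6],
    [0.0021, -0.0036, 0.052, 0.0037, -0.0019, -0.007, 0.6],
    [0.0021, -0.0036, 0.062, 0.0037, -0.0019, -0.007, 0.6],
    [0.0021, -0.0036, 0.062, 0.0037, -0.0019, -0.007, 0.6]
  ]
}}

```text
clock: 14.0
position: [0.5261, 0.4174, 0.0533]
ee_rot: [0.763, 0.647, -0.003, -0.0]
ft_force: [-1.1, -0.4, 0.4]
grip_width: 0.802
grasp_force: 0.0
```

Request:
{"api": "jog_arm", "payload": {
  "increments": [
    [0, 0, 0, 0, 0, 0, 0.3],
    [0, 0, 0, 0, 0, 0, 0],
    [0, 0, 0, 0, 0, 0, 0],
    [0, 0, 0, 0, 0, 0, 0],
    [0, 0, 0, 0, 0, 0, 0]
  ],
  "grip_force": 80
}}

```text
clock: 14.42
position: [0.5274, 0.4188, 0.0567]
ee_rot: [0.763, 0.647, -0.0, -0.0]
ft_force: [-1.5, -0.7, 5.8]
grip_width: 0.59
grasp_force: 84.1
```

```bash
python3 - <<'E'
from h import *
o=get_obs();print(o["clock"],o["position"],o["ee_rot"].tolist(),o["ft_force"].round(1),o["grip_width"],o["grasp_force"])
c=optics.camera("wrist");np.savez("w9.npz",**c);P=wpts(c).reshape(-1,3)
m=(P[:,2]>.0505)&(P[:,2]<.0575)&(P[:,0]>.48)&(P[:,0]<.58)&(P[:,1]>.34)&(P[:,1]<.5)
im=np.zeros((320,200),np.uint8);q=((P[m,:2]-[.48,.34])*2000).astype(int);im[q[:,1],q[:,0]]=255
im=cv2.morphologyEx(im,cv2.MORPH_CLOSE,np.ones((9,9)));cs,_=cv2.findContours(im,0,1);k=max(cs,key=cv2.contourArea);r=cv2.minAreaRect(k);print("plate",np.array(r[0])/2+[480,340],np.array(r[1])/2,r[2])
E
```

```text
14.4167 [0.52743626 0.41884722 0.05667514] [0.7626914103105189, 0.6467624982333864, -0.00024403568566403898, -0.00015480324527914356] [-1.5 -0.7  5.8] 0.5899661221917694 84.09714818000793
plate [529.06915283 430.1747818 ] [90.29968262 63.86855316] 80.7538833618164
```

Request:
{"api": "jog_arm", "payload": {
  "increments": [
    [0, 0, -0.01, 0, 0, 0, 0],
    [0, 0, -0.03, 0, 0, 0, 0],
    [0, 0, -0.05, 0, 0, 0, 0],
    [0, 0, -0.07, 0, 0, 0, 0],
    [0, 0, -0.07, 0, 0, 0, 0]
  ]
}}

```text
clock: 14.88
position: [0.5281, 0.4199, 0.13]
ee_rot: [0.763, 0.647, 0.002, -0.0]
ft_force: [0.3, 0.7, -2.2]
grip_width: 0.583
grasp_force: 84.2
```

Request:
{"api": "jog_arm", "payload": {
  "increments": [
    [-0.03, 0.005, 0, 0, 0, -0.015, 0],
    [-0.07, 0.012, 0, 0, 0, -0.035, 0],
    [-0.11, 0.02, 0, 0, 0, -0.06, 0],
    [-0.15, 0.028, 0, 0, 0, -0.08, 0],
    [-0.183, 0.034, 0, 0, 0, -0.098, 0]
  ]
}}

```text
clock: 15.3
position: [0.5302, 0.2286, 0.1244]
ee_rot: [0.73, 0.683, -0.002, -0.0]
ft_force: [1.1, -0.4, -2.8]
grip_width: 0.588
grasp_force: 84.2
```

Request:
{"api": "jog_arm", "payload": {
  "increments": [
    [0, 0, 0, 0, 0, 0, 0],
    [0, 0, 0, 0, 0, 0, 0],
    [0, 0, 0, 0, 0, 0, 0]
  ]
}}

```text
clock: 15.55
position: [0.5302, 0.2324, 0.125]
ee_rot: [0.73, 0.683, -0.002, -0.001]
ft_force: [0.1, -0.5, -3.2]
grip_width: 0.588
grasp_force: 84.2
```

```bash
python3 - <<'E'
from h import *
o=get_obs();print(o["clock"],o["position"],o["ee_rot"].tolist(),o["joint_pos"].round(2),o["ft_force"].round(1),o["torque"].round(2),o["grip_width"],o["grasp_force"])
c=optics.camera("wrist");np.savez("w10.npz",**c);P=wpts(c).reshape(-1,3)
print(goal(np.r_[JO+[.0001,.0008],.1167],orient(-4,0,1)))
p,T=tool();q=T.inv().apply(P-p)
m=(np.abs(q[:,2]-.0035)<.005)&(np.abs(q[:,1])<.035)&(np.abs(q[:,0])<.075);print("plate top in tool",m.sum(),np.percentile(q[m],[.5,50,99.5],axis=0).round(4).tolist())
Rj=Ro.from_euler("z",JY,degrees=True);b=Rj.inv().apply(P-np.r_[JO,0]);m=(b[:,2]>.07)&(b[:,2]<.085)&(np.abs(b[:,0])<.02)&(np.abs(b[:,1]-.045)<.02);print("d+",m.sum())
cv2.imwrite("pics/w10.png",c["color"][:,:,::-1])
E
```

```text
15.55 [0.53020373 0.23242757 0.12498261] [0.7301220777120891, 0.6833147368624161, -0.0015422918287826234, -0.0005859692345305479] [-0.06  0.39 -0.52  1.71  0.22  1.1  -0.72] [ 0.1 -0.5 -3.2] [ 0.07 -0.04 -0.02] 0.5883597745129899 84.18521404266357
(array([-0.0002,  0.0014,  0.0083]), array([-0.003 ,  0.0011,  0.0051]))
plate top in tool 20830 [[-0.031, -0.0276, -0.001], [0.02, 0.0004, 0.0028], [0.0557, 0.0277, 0.0078]]
d+ 149
```

View pics/w10.png

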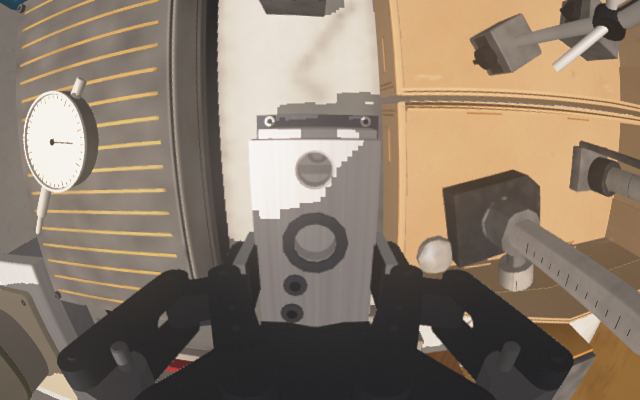

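Request:
{"api": "jog_arm", "payload": {
  "increments": [
    [0, 0.0014, 0.01, -0.003, 0.001, 0.005, 0],
    [0, 0.0014, 0.02, -0.003, 0.001, 0.005, 0],
    [0, 0.0014, 0.026, -0.003, 0.001, 0.005, 0],
    [0, 0.0014, 0.026, -0.003, 0.001, 0.005, 0],
    [0, 0.0014, 0.026, -0.003, 0.001, 0.005, 0]
  ]
}}

```text
clock: 16.02
position: [0.5313, 0.2323, 0.0983]
ee_rot: [0.732, 0.682, -0.001, 0.0]
ft_force: [-0.6, 0.4, -3.7]
grip_width: 0.586
grasp_force: 84.1
```

```bash
python3 - <<'E'
from h import *
o=get_obs();print(o["clock"],o["position"],o["ft_force"].round(1),o["torque"].round(2))
for z in (.0917,.0777): print(goal(np.r_[JO+[.0001,.0008],z],orient(-4,0,1)))
E
```

```text
16.0167 [0.53127725 0.23230711 0.0982517 ] [-0.6  0.4 -3.7] [ 0.07 -0.04  0.03]
(array([0.0007, 0.0001, 0.0066]), array([-0.0011,  0.0012, -0.0004]))
(array([0.0007, 0.0001, 0.0206]), array([-0.0011,  0.0012, -0.0004]))
```

Request:
{"api": "jog_arm", "payload": {
  "increments": [
    [0.0007, 0, 0.003, -0.001, 0.001, 0, 0],
    [0.0007, 0, 0.006, -0.001, 0.001, 0, 0],
    [0.0007, 0, 0.009, -0.001, 0.001, 0, 0],
    [0.0007, 0, 0.012, -0.001, 0.001, 0, 0],
    [0.0007, 0, 0.012, -0.001, 0.001, 0, 0]
  ]
}}

```text
clock: 16.43
position: [0.5316, 0.2326, 0.0865]
ee_rot: [0.732, 0.682, 0.0, 0.0]
ft_force: [-0.2, -0.5, -3.2]
grip_width: 0.588
grasp_force: 84.2
```

Request:
{"api": "jog_arm", "payload": {
  "increments": [
    [0, 0, 0.003, 0, 0, 0, 0],
    [0, 0, 0.005, 0, 0, 0, 0],
    [0, 0, 0.007, 0, 0, 0, 0],
    [0, 0, 0.007, 0, 0, 0, 0]
  ]
}}

```text
clock: 16.77
position: [0.5317, 0.2327, 0.0797]
ee_rot: [0.732, 0.682, 0.0, 0.0]
ft_force: [0.2, -0.3, -3.0]
grip_width: 0.588
grasp_force: 84.2
```

```bash
python3 - <<'E'
from h import *
o=get_obs();print(o["clock"],o["position"],o["ft_force"].round(1),o["torque"].round(2))
E
```

```text
16.7667 [0.53170572 0.23266361 0.079702  ] [ 0.2 -0.3 -3. ] [-0.    0.05  0.03]
```

Request:
{"api": "jog_arm", "payload": {
  "increments": [
    [0, 0, 0.001, 0, 0, 0, 0],
    [0, 0, 0.002, 0, 0, 0, 0],
    [0, 0, 0.002, 0, 0, 0, 0]
  ]
}}

```text
clock: 17.02
position: [0.5319, 0.2328, 0.078]
ee_rot: [0.732, 0.682, 0.001, 0.0]
ft_force: [-0.3, -0.3, -4.3]
grip_width: 0.587
grasp_force: 84.2
```

Request:
{"api": "jog_arm", "payload": {
  "increments": [
    [0, 0, 0, 0, 0, 0, 0.25],
    [0, 0, 0, 0, 0, 0, 0.35],
    [0, 0, 0, 0, 0, 0, 0.4],
    [0, 0, 0, 0, 0, 0, 0.4]
  ]
}}

```text
clock: 17.35
position: [0.5321, 0.2329, 0.0785]
ee_rot: [0.732, 0.682, 0.001, 0.001]
ft_force: [-0.2, -0.5, -0.2]
grip_width: 0.695
grasp_force: 0.0
```

Request:
{"api": "jog_arm", "payload": {
  "increments": [
    [0, 0, -0.015, 0, 0, 0, 0.4],
    [0, 0, -0.04, 0, 0, 0, 0.4],
    [0, 0, -0.075, 0, 0, 0, 0.4],
    [0, 0, -0.11, 0, 0, 0, 0.4],
    [0, 0, -0.13, 0, 0, 0, 0.4]
  ]
}}

```text
clock: 17.77
position: [0.5326, 0.2335, 0.2124]
ee_rot: [0.732, 0.682, 0.003, 0.001]
ft_force: [0.2, 0.3, 0.0]
grip_width: 0.701
grasp_force: 0.0
```

```bash
python3 - <<'E'
from h import *
o=get_obs();print(o["clock"],o["position"],o["ft_force"].round(1),o["grip_width"])
c=optics.camera("wrist");np.savez("w11.npz",**c);P=wpts(c).reshape(-1,3)
Rj=Ro.from_euler("z",JY,degrees=True);b=Rj.inv().apply(P-np.r_[JO,0])
m=(np.abs(b[:,2]-.075)<.004)&(np.abs(b[:,0])<.024)&(np.abs(b[:,1])<.055)&(np.hypot(b[:,0],b[:,1]-.045)>.011)&(np.hypot(b[:,0],b[:,1]+.045)>.01)&(np.hypot(b[:,0],b[:,1]-.014)>.018)
A=np.c_[b[m,:2],np.ones(m.sum())];print("plane",np.linalg.lstsq(A,b[m,2],rcond=None)[0].round(4),m.sum())
m=(np.abs(b[:,2]-.075)<.003)&(np.abs(b[:,0])<.035)&(np.abs(b[:,1])<.065);print(cv2.minAreaRect(b[m,:2].astype(np.float32)*1000))
# bush: dark ring in colour
g=cv2.cvtColor(c["color"],cv2.COLOR_RGB2GRAY).ravel()
m=(np.abs(b[:,2]-.078)<.0025)&(np.hypot(b[:,0],b[:,1]-.014)<.02);h=b[m];print("bush pts",m.sum(),np.percentile(h,[2,50,98],axis=0).round(4).tolist())
# pins from scene, both cams
S=pts(load("scene0.npz"));D=pts(load("side0.npz"))
for n,Q in(("sc",S),("sd",D)):
    for y in(.013,-.059):
        q=sel(Q,.62,.672,y-.024,y+.024,.061,.071);(x,yy),r=cv2.minEnclosingCircle(q[:,:2].astype(np.float32)*1000);print(n,len(q),x,yy,r,q[:,2].mean())
E
```

```text
17.7667 [0.53255826 0.23353627 0.21237954] [0.2 0.3 0. ] 0.7005739225158808
plane [-0.003  -0.0007  0.0748] 4564
((0.7026233673095703, -0.020435333251953125), (52.88924789428711, 114.4774398803711), 0.18869078159332275)
bush pts 605 [[-0.0154, -0.0035, 0.0755], [-0.0003, 0.0139, 0.0774], [0.0148, 0.0288, 0.079]]
sc 44 645.702880859375 11.105229377746582 16.99905014038086 0.06544949186685983
sc 55 642.3900146484375 -59.44727325439453 19.2377986907959 0.06600277787837426
sd 62 647.6676635742188 9.831188201904297 14.297183990478516 0.06496126885189615
sd 104 643.7952270507812 -61.59307098388672 18.323373794555664 0.06496799792490777
```

Request:
{"api": "jog_arm", "payload": {
  "increments": [
    [-0.03, 0, -0.01, 0, 0, 0, 0],
    [-0.07, 0, -0.02, 0, 0, 0, 0],
    [-0.11, 0, -0.03, 0, 0, 0, 0],
    [-0.15, 0.005, -0.03, 0, 0, 0, 0],
    [-0.19, 0.01, -0.03, 0, 0, 0, 0]
  ]
}}

```text
clock: 18.23
position: [0.5281, 0.0409, 0.2391]
ee_rot: [0.732, 0.682, 0.001, 0.001]
ft_force: [0.6, 0.1, 0.1]
grip_width: 0.503
grasp_force: 0.0
```

Request:
{"api": "jog_arm", "payload": {
  "increments": [
    [-0.005, 0.005, 0, 0, 0, -0.12, 0],
    [-0.01, 0.025, 0, 0, 0, -0.24, 0],
    [-0.02, 0.045, 0, 0, 0, -0.36, 0],
    [-0.025, 0.065, 0, 0, 0, -0.48, 0],
    [-0.025, 0.085, 0, 0, 0, -0.6, 0]
  ]
}}

```text
clock: 18.65
position: [0.6121, 0.0096, 0.2381]
ee_rot: [0.496, 0.868, 0.0, 0.001]
ft_force: [0.6, 0.9, 0.6]
grip_width: 0.498
grasp_force: 0.0
```

Request:
{"api": "jog_arm", "payload": {
  "increments": [
    [0, 0, 0, 0, 0, -0.12, 0],
    [0, 0, 0, 0, 0, -0.24, 0],
    [0, 0, 0, 0, 0, -0.36, 0],
    [0, 0, 0, 0, 0, -0.48, 0],
    [0, 0, 0, 0, 0, -0.6, 0]
  ]
}}

```text
clock: 19.07
position: [0.6112, 0.0116, 0.238]
ee_rot: [0.216, 0.976, 0.0, 0.001]
ft_force: [0.3, 0.1, -0.1]
grip_width: 0.504
grasp_force: 0.0
```

Request:
{"api": "jog_arm", "payload": {
  "increments": [
    [0, 0, 0, 0, 0, -0.12, 0],
    [0, 0, 0, 0, 0, -0.24, 0],
    [0, 0, 0, 0, 0, -0.36, 0],
    [0, 0, 0, 0, 0, -0.36, 0],
    [0, 0, 0, 0, 0, -0.36, 0]
  ]
}}

```text
clock: 19.48
position: [0.6112, 0.0115, 0.2381]
ee_rot: [0.043, 0.999, 0.0, 0.001]
ft_force: [0.0, -0.2, -0.5]
grip_width: 0.501
grasp_force: 0.0
```

```bash
python3 - <<'E'
from h import *
o=get_obs();print(o["clock"],o["position"],o["joint_pos"].round(2),o["ft_force"].round(1),o["grip_width"])
c=optics.camera("wrist");np.savez("w12.npz",**c);P=wpts(c)
cv2.imwrite("pics/w12.png",c["color"][:,:,::-1])
for y in(.012,-.06):
    q=sel(P,.61,.675,y-.024,y+.024,.061,.070)
    if len(q)>5: (x,yy),r=cv2.minEnclosingCircle(q[:,:2].astype(np.float32)*1000);print(len(q),x,yy,r,q[:,2].mean(),np.percentile(q[:,:2],[1,99],axis=0).round(4).tolist())
print(goal([.646,.011,.14],orient(-93,0,-1)))
E
```

```text
19.4833 [0.61117482 0.01150751 0.23809846] [ 0.38  0.37 -0.6   1.5   0.21  1.33  1.24] [ 0.  -0.2 -0.5] 0.5009642227084686
607 645.6614379882812 12.346312522888184 14.845632553100586 0.06568436551615195 [[0.6319, -0.001], [0.6578, 0.0258]]
833 641.8316650390625 -59.27857971191406 17.484691619873047 0.06575763834540631 [[0.6257, -0.0754], [0.6576, -0.0432]]
(array([-0.0346,  0.0024,  0.0982]), array([ 0.0003,  0.0015, -0.0337]))
```

Request:
{"api": "jog_arm", "payload": {
  "increments": [
    [-0.012, 0.001, 0.03, 0, 0.0015, -0.03, 0],
    [-0.024, 0.003, 0.06, 0, 0.0015, -0.034, 0],
    [-0.0338, 0.0038, 0.09, 0, 0.0015, -0.034, 0],
    [-0.0338, 0.0038, 0.118, 0, 0.0015, -0.034, 0],
    [-0.0338, 0.0038, 0.118, 0, 0.0015, -0.034, 0]
  ]
}}

```text
clock: 19.95
position: [0.6425, 0.0123, 0.1141]
ee_rot: [0.025, 1.0, -0.0, -0.004]
ft_force: [-1.8, -1.0, -1.7]
grip_width: 0.498
grasp_force: 0.0
```

Request:
{"api": "jog_arm", "payload": {
  "increments": [
    [0, 0, 0, 0, 0, 0, 0],
    [0, 0, 0, 0, 0, 0, 0]
  ]
}}

```text
clock: 20.12
position: [0.6461, 0.0129, 0.1223]
ee_rot: [0.025, 1.0, 0.0, 0.001]
ft_force: [-0.6, 0.2, 0.7]
grip_width: 0.504
grasp_force: 0.0
```

```bash
python3 - <<'E'
from h import *
o=get_obs();print(o["clock"],o["position"],o["ft_force"].round(1),o["grip_width"])
c=optics.camera("wrist");P=wpts(c)
q=sel(P,.61,.675,-.012,.036,.061,.070)
if len(q)>5: (x,yy),r=cv2.minEnclosingCircle(q[:,:2].astype(np.float32)*1000);print(len(q),x,yy,r)
print(goal([.6452,.0124,.074],orient(-93,0,-1)))
E
```

```text
20.1167 [0.64608664 0.01293502 0.12229475] [-0.6  0.2  0.7] 0.5038163520959177
1629 645.7067260742188 12.35440731048584 14.626490592956543
(array([ 0.0014, -0.0006,  0.0489]), array([0.0004, 0.0032, 0.0036]))
```

Request:
{"api": "jog_arm", "payload": {
  "increments": [
    [0.0007, -0.0006, 0.012, 0, 0.003, 0.003, 0],
    [0.0007, -0.0006, 0.024, 0, 0.003, 0.003, 0],
    [0.0007, -0.0006, 0.034, 0, 0.003, 0.003, 0],
    [0.0007, -0.0006, 0.041, 0, 0.003, 0.003, 0],
    [0.0007, -0.0006, 0.046, 0, 0.003, 0.003, 0]
  ]
}}

```text
clock: 20.58
position: [0.644, 0.012, 0.0727]
ee_rot: [0.025, 1.0, 0.0, -0.002]
ft_force: [-0.4, 0.0, 0.4]
grip_width: 0.499
grasp_force: 0.0
```

Request:
{"api": "jog_arm", "payload": {
  "increments": [
    [0, 0, 0.001, 0, 0, 0, -0.1],
    [0, 0, 0.001, 0, 0, 0, -0.5],
    [0, 0, 0.001, 0, 0, 0, -0.6],
    [0, 0, 0.001, 0, 0, 0, -0.6],
    [0, 0, 0.001, 0, 0, 0, -0.6]
  ],
  "grip_force": 60
}}

```text
clock: 21.0
position: [0.6447, 0.0121, 0.0735]
ee_rot: [0.025, 1.0, 0.0, -0.001]
ft_force: [0.7, -0.4, -1.7]
grip_width: 0.305
grasp_force: 59.0
```

```bash
python3 - <<'E'
from h import *
o=get_obs();print(o["clock"],o["position"],o["ft_force"].round(1),o["torque"].round(2),o["grip_width"],o["grasp_force"])
E
```

```text
21.0 [0.64468898 0.01206459 0.07345538] [ 0.7 -0.4 -1.7] [-0.03 -0.03  0.05] 0.30493636814606967 58.98874819278717
```

Request:
{"api": "jog_arm", "payload": {
  "increments": [
    [0, 0, -0.012, 0, 0, 0, -0.6],
    [0, 0, -0.035, 0, 0, 0, -0.6],
    [0, 0, -0.065, 0, 0, 0, -0.6],
    [0, 0, -0.095, 0, 0, 0, -0.6],
    [0, 0, -0.115, 0, 0, 0, -0.6]
  ]
}}

```text
clock: 21.42
position: [0.6457, 0.0124, 0.1925]
ee_rot: [0.025, 1.0, 0.0, 0.0]
ft_force: [0.6, 0.6, -1.0]
grip_width: 0.307
grasp_force: 59.1
```

Request:
{"api": "jog_arm", "payload": {
  "increments": [
    [0.02, 0.012, 0, 0, 0, 0.115, -0.6],
    [0.045, 0.03, 0, 0, 0, 0.23, -0.6],
    [0.07, 0.055, 0, 0, 0, 0.345, -0.6],
    [0.095, 0.08, 0, 0, 0, 0.46, -0.6],
    [0.115, 0.11, 0, 0, 0, 0.575, -0.6]
  ]
}}

```text
clock: 21.83
position: [0.5342, 0.1279, 0.1898]
ee_rot: [0.311, 0.95, -0.001, -0.001]
ft_force: [1.1, 1.2, -1.4]
grip_width: 0.304
grasp_force: 59.2
```

Request:
{"api": "jog_arm", "payload": {
  "increments": [
    [0, 0, 0, 0, 0, 0.115, -0.6],
    [0, 0, 0, 0, 0, 0.23, -0.6],
    [0, 0, 0, 0, 0, 0.345, -0.6],
    [0, 0, 0, 0, 0, 0.46, -0.6],
    [0, 0, 0, 0, 0, 0.575, -0.6]
  ]
}}

```text
clock: 22.25
position: [0.5357, 0.128, 0.1898]
ee_rot: [0.567, 0.824, -0.0, -0.001]
ft_force: [-0.1, -0.1, -1.2]
grip_width: 0.298
grasp_force: 59.2
```

Request:
{"api": "jog_arm", "payload": {
  "increments": [
    [0, 0, 0, 0, 0, 0.115, -0.6],
    [0, 0, 0, 0, 0, 0.23, -0.6],
    [0, 0, 0, 0, 0, 0.345, -0.6],
    [0, 0, 0, 0, 0, 0.44, -0.6],
    [0, 0, 0, 0, 0, 0.44, -0.6]
  ]
}}

```text
clock: 22.67
position: [0.5357, 0.128, 0.1897]
ee_rot: [0.733, 0.68, -0.001, -0.001]
ft_force: [-0.4, -0.2, -1.2]
grip_width: 0.301
grasp_force: 59.2
```

```bash
python3 - <<'E'
from h import *
o=get_obs();print(o["clock"],o["position"],o["joint_pos"].round(2),o["ft_force"].round(1),o["grip_width"])
c=optics.camera("wrist");np.savez("w13.npz",**c);P=wpts(c).reshape(-1,3)
p,T=tool();q=T.inv().apply(P-p);m=(np.abs(q[:,2]-.0065)<.006)&(np.hypot(q[:,0],q[:,1])<.02);
for z in(.003,.006,.009): k=np.abs(q[:,2]-z)<.0015; k&=(np.hypot(q[:,0],q[:,1])<.025);print("head in tool",k.sum(),np.percentile(q[k],[1,50,99],axis=0).round(4).tolist() if k.sum()>5 else 0)
Rj=Ro.from_euler("z",JY,degrees=True);b=Rj.inv().apply(P-np.r_[JO,0])
m=(np.abs(b[:,2]-.078)<.0025)&(np.hypot(b[:,0],b[:,1]-.014)<.02);print("bush",m.sum(),np.percentile(b[m],[1,50,99],axis=0).round(4).tolist() if m.sum() else 0)
print(goal(np.r_[JO+Rj.apply([.0003,.014,0])[:2],.175],orient(-4,0,1)))
E
```

```text
22.6667 [0.53574593 0.12801537 0.18972444] [ 0.08  0.25 -0.46  1.73  0.12  1.19 -0.48] [-0.4 -0.2 -1.2] 0.30101476991240883
head in tool 202 [[-0.0094, -0.0231, 0.0015], [0.0105, 0.0128, 0.0027], [0.0123, 0.0235, 0.0044]]
head in tool 1701 [[-0.0126, -0.0184, 0.0048], [0.0007, 0.0001, 0.007], [0.0121, 0.0189, 0.0075]]
head in tool 1163 [[-0.0132, -0.0222, 0.0075], [0.0058, 0.0006, 0.008], [0.0132, 0.0224, 0.0104]]
bush 792 [[-0.0174, -0.005, 0.0755], [-0.0003, 0.0128, 0.0772], [0.0181, 0.0302, 0.0794]]
(array([ 0.1176, -0.0111,  0.0147]), array([-0.0021, -0.0003,  0.0019]))
```

```bash
cat >> h.py <<'E'
def bush(c):
    """centre in world of the dark bush ring, cast onto z=.078"""
    K=c["K"]; v,u=np.mgrid[:400,:640]; x=(u-K[0,2])/K[0,0]; y=(v-K[1,2])/K[1,1]; r=np.hypot(x,y)+1e-9
    d=np.stack([x/r*np.sin(r),y/r*np.sin(r),np.cos(r)],-1)@c["R"]; o=-c["R"].T@c["t"]
    W=o+d*((.078-o[2])/d[...,2])[...,None]
    g=cv2.cvtColor(c["color"],cv2.COLOR_RGB2GRAY)
    e=np.r_[JO,0]+Ro.from_euler("z",JY,degrees=True).apply([0,.014,0])
    near=np.hypot(W[...,0]-e[0],W[...,1]-e[1])<.02
    m=near&(g<95)&(c["depth"]>0); m=cv2.morphologyEx(m.astype(np.uint8),cv2.MORPH_OPEN,np.ones((2,2)))
    n,l,s,_=cv2.connectedComponentsWithStats(m); k=1+np.argmax(s[1:,4]); cs,_=cv2.findContours((l==k).astype(np.uint8),0,1)
    q=max(cs,key=cv2.contourArea)[:,0]; w=W[q[:,1],q[:,0],:2].astype(np.float32)*1000
    return cv2.minEnclosingCircle(w),cv2.fitEllipse(w),g[near].min(),np.percentile(g[near],[10,30,50,80])
E
python3 - <<'E'
from h import *
print(bush(load("w11.npz")));print(bush(load("w13.npz")))
E
```

```text
(((533.7619018554688, 245.57350158691406), 13.578925132751465), ((534.5093994140625, 245.2274627685547), (22.93243980407715, 24.401533126831055), 146.04244995117188), np.uint8(64), array([ 75., 107., 123., 130.]))Traceback (most recent call last):
  File "<stdin>", line 2, in <module>
  File "h.py", line 49, in bush
    n,l,s,_=cv2.connectedComponentsWithStats(m); k=1+np.argmax(s[1:,4]); cs,_=cv2.findContours((l==k).astype(np.uint8),0,1)
                                                     ~~~~~~~~~^^^^^^^^^
    return _wrapfunc(a, 'argmax', axis=axis, out=out, **kwds)
    return bound(*args, **kwds)
ValueError: attempt to get argmax of an empty sequence
```

Request:
{"api": "jog_arm", "payload": {
  "increments": [
    [0.025, -0.003, 0.0, -0.002, 0, 0, -0.6],
    [0.055, -0.006, 0.0, -0.002, 0, 0.001, -0.6],
    [0.085, -0.009, 0.0, -0.002, 0, 0.002, -0.6],
    [0.108, -0.011, 0.0, -0.002, 0, 0.002, -0.6],
    [0.1176, -0.011, 0.0, -0.002, 0, 0.002, -0.6]
  ]
}}

```text
clock: 23.13
position: [0.5318, 0.25, 0.1894]
ee_rot: [0.729, 0.684, 0.0, -0.001]
ft_force: [-0.5, 0.2, -1.9]
grip_width: 0.302
grasp_force: 59.2
```

Request:
{"api": "jog_arm", "payload": {
  "increments": [
    [0, 0, 0, 0, 0, 0, -0.6],
    [0, 0, 0, 0, 0, 0, -0.6],
    [0, 0, 0, 0, 0, 0, -0.6]
  ]
}}

```text
clock: 23.38
position: [0.5335, 0.244, 0.1887]
ee_rot: [0.732, 0.681, -0.001, -0.0]
ft_force: [-0.6, -0.7, -2.1]
grip_width: 0.299
grasp_force: 59.2
```

```bash
python3 - <<'E'
from h import *
o=get_obs();print(o["clock"],o["position"],o["ft_force"].round(1))
c=optics.camera("wrist");np.savez("w14.npz",**c);P=wpts(c).reshape(-1,3);print(bush(c))
Rj=Ro.from_euler("z",JY,degrees=True);b=Rj.inv().apply(P-np.r_[JO,0])
m=(np.abs(b[:,2]-.075)<.003)&(np.abs(b[:,0])<.035)&(np.abs(b[:,1])<.065);print(cv2.minAreaRect(b[m,:2].astype(np.float32)*1000))
m=(b[:,2]>.077)&(b[:,2]<.086)&(np.hypot(b[:,0],b[:,1]-.045)<.012);print("d+",m.sum(),np.percentile(b[m],[1,50,99],axis=0).round(4).tolist() if m.sum() else 0)
# pin in hand
p,T=tool();q=T.inv().apply(P-p)
for z in(.035,.05): 
    k=(np.abs(q[:,2]-z)<.004)&(np.hypot(q[:,0],q[:,1])<.02);print("shank",z,k.sum(),np.percentile(q[k],[1,50,99],axis=0).round(4).tolist() if k.sum()>5 else 0)
E
```

```text
23.3833 [0.53345399 0.24404433 0.18872881] [-0.6 -0.7 -2.1]
(((533.6824951171875, 245.84783935546875), 13.461772918701172), ((534.15185546875, 245.28355407714844), (22.671733856201172, 24.75531005859375), 132.88119506835938), np.uint8(70), array([ 79., 107., 121., 135.]))
((0.8288822174072266, 17.727676391601562), (52.60894012451172, 78.74805450439453), 0.0652720257639885)
d+ 151 [[-0.0044, 0.0407, 0.077], [0.0001, 0.046, 0.0801], [0.0045, 0.0505, 0.0834]]
shank 0.035 0 0
shank 0.05 109 [[0.0029, -0.0069, 0.0461], [0.0062, 0.0002, 0.0499], [0.0075, 0.007, 0.0537]]
```

Request:
{"api": "jog_arm", "payload": {
  "increments": [
    [0.0022, 0, 0.01, 0, 0, 0, -0.6],
    [0.0022, 0, 0.02, 0, 0, 0, -0.6],
    [0.0022, 0, 0.03, 0, 0, 0, -0.6],
    [0.0022, 0, 0.036, 0, 0, 0, -0.6],
    [0.0022, 0, 0.036, 0, 0, 0, -0.6]
  ]
}}

```text
clock: 23.85
position: [0.5321, 0.2472, 0.1504]
ee_rot: [0.732, 0.681, -0.002, -0.001]
ft_force: [0.4, -0.5, -1.8]
grip_width: 0.302
grasp_force: 59.2
```

Request:
{"api": "jog_arm", "payload": {
  "increments": [
    [0, 0, 0, 0, 0, 0, -0.6],
    [0, 0, 0, 0, 0, 0, -0.6]
  ]
}}

```text
clock: 24.02
position: [0.5332, 0.2481, 0.153]
ee_rot: [0.732, 0.681, -0.0, -0.0]
ft_force: [0.4, 1.0, -1.0]
grip_width: 0.297
grasp_force: 59.2
```

```bash
python3 - <<'E'
from h import *
o=get_obs();print(o["clock"],o["position"],o["ft_force"].round(1),o["torque"].round(2))
c=optics.camera("wrist");np.savez("w15.npz",**c);print(bush(c))
print(goal([.5335,.2459,.138],orient(-4,0,1)))
E
```

```text
24.0167 [0.53320885 0.24813974 0.15296291] [ 0.4  1.  -1. ] [-0.01 -0.03 -0.05]
(((532.7296752929688, 242.03909301757812), 17.674705505371094), ((533.3509521484375, 240.57028198242188), (25.563495635986328, 32.948787689208984), 165.2923583984375), np.uint8(64), array([ 71.,  79., 111., 135.]))
(array([-0.0023,  0.0004,  0.0152]), array([-0.0004, -0.0006, -0.002 ]))
```

Request:
{"api": "jog_arm", "payload": {
  "increments": [
    [-0.0022, 0.0004, 0, 0, -0.0006, -0.002, -0.6],
    [-0.0022, 0.0004, 0.0, 0, -0.0006, -0.002, -0.6],
    [-0.0022, 0.0004, 0.003, 0, -0.0006, -0.002, -0.6],
    [-0.0022, 0.0004, 0.006, 0, -0.0006, -0.002, -0.6],
    [-0.0022, 0.0004, 0.009, 0, -0.0006, -0.002, -0.6]
  ]
}}

```text
clock: 24.48
position: [0.5333, 0.2458, 0.1434]
ee_rot: [0.731, 0.682, -0.001, -0.0]
ft_force: [-0.1, -0.5, -2.3]
grip_width: 0.305
grasp_force: 59.2
```

Request:
{"api": "jog_arm", "payload": {
  "increments": [
    [0, 0, 0.002, 0, 0, 0, -0.6],
    [0, 0, 0.004, 0, 0, 0, -0.6],
    [0, 0, 0.004, 0, 0, 0, -0.6]
  ]
}}

```text
clock: 24.73
position: [0.5331, 0.2457, 0.1391]
ee_rot: [0.731, 0.682, -0.001, -0.0]
ft_force: [-0.9, 0.1, -0.8]
grip_width: 0.3
grasp_force: 59.2
```

```bash
python3 - <<'E'
from h import *
o=get_obs();print(o["clock"],o["position"],o["ft_force"].round(1),o["torque"].round(2))
print(goal([.5335,.2459,.125],orient(-4,0,1)))
c=optics.camera("wrist");np.savez("w15.npz",**c);cv2.imwrite("pics/w15.png",cv2.resize(c["color"][120:360,200:440,::-1],(600,600)))
E
```

```text
24.7333 [0.5330589  0.24570594 0.13913608] [-0.9  0.1 -0.8] [ 0.02 -0.05  0.03]
(array([0.0002, 0.0005, 0.0141]), array([-0.0018,  0.0007, -0.0001]))
```

Request:
{"api": "jog_arm", "payload": {
  "increments": [
    [0.0001, 0.0003, 0.002, -0.001, 0, 0, -0.6],
    [0.0001, 0.0003, 0.004, -0.001, 0, 0, -0.6],
    [0.0001, 0.0003, 0.007, -0.001, 0, 0, -0.6],
    [0.0001, 0.0003, 0.01, -0.001, 0, 0, -0.6],
    [0.0001, 0.0003, 0.01, -0.001, 0, 0, -0.6]
  ]
}}

```text
clock: 25.2
position: [0.5332, 0.2458, 0.129]
ee_rot: [0.731, 0.682, -0.001, -0.0]
ft_force: [-0.3, 0.5, -1.6]
grip_width: 0.302
grasp_force: 59.2
```

```bash
python3 - <<'E'
from h import *
o=get_obs();print(o["clock"],o["position"],o["ft_force"].round(1),o["torque"].round(2))
E
```

```text
25.2 [0.53324523 0.2458421  0.12895918] [-0.3  0.5 -1.6] [ 0.2   0.05 -0.02]
```

Request:
{"api": "jog_arm", "payload": {
  "increments": [
    [0, 0, 0.003, 0, 0, 0, -0.6],
    [0, 0, 0.006, 0, 0, 0, -0.6],
    [0, 0, 0.009, 0, 0, 0, -0.6],
    [0, 0, 0.012, 0, 0, 0, -0.6],
    [0, 0, 0.012, 0, 0, 0, -0.6]
  ]
}}

```text
clock: 25.62
position: [0.5333, 0.2458, 0.117]
ee_rot: [0.731, 0.682, -0.001, -0.0]
ft_force: [-0.3, 1.1, -2.3]
grip_width: 0.303
grasp_force: 59.2
```

```bash
python3 - <<'E'
from h import *
o=get_obs();print(o["clock"],o["position"],o["ft_force"].round(1),o["torque"].round(2),o["grip_width"])
E
```

```text
25.6167 [0.53329642 0.24581123 0.11697192] [-0.3  1.1 -2.3] [0.34 0.17 0.03] 0.3034487878519033
```

Request:
{"api": "jog_arm", "payload": {
  "increments": [
    [0, 0, 0.003, 0, 0, 0, -0.6],
    [0, 0, 0.006, 0, 0, 0, -0.6],
    [0, 0, 0.009, 0, 0, 0, -0.6],
    [0, 0, 0.011, 0, 0, 0, -0.6],
    [0, 0, 0.011, 0, 0, 0, -0.6]
  ]
}}

```text
clock: 26.03
position: [0.5335, 0.2458, 0.1062]
ee_rot: [0.731, 0.682, -0.0, 0.0]
ft_force: [-0.1, 1.0, -2.8]
grip_width: 0.305
grasp_force: 59.3
```

Request:
{"api": "jog_arm", "payload": {
  "increments": [
    [0, 0, 0.001, 0, 0, 0, -0.6],
    [0, 0, 0.002, 0, 0, 0, -0.6],
    [0, 0, 0.002, 0, 0, 0, -0.6]
  ]
}}

```text
clock: 26.28
position: [0.5336, 0.2459, 0.1046]
ee_rot: [0.731, 0.682, -0.0, 0.0]
ft_force: [-0.5, 1.0, -1.5]
grip_width: 0.303
grasp_force: 59.3
```

```bash
python3 - <<'E'
from h import *
o=get_obs();print(o["clock"],o["position"],o["ft_force"].round(1),o["torque"].round(2),o["grip_width"])
E
```

```text
26.2833 [0.53355881 0.24586062 0.1046342 ] [-0.5  1.  -1.5] [ 0.36  0.3  -0.02] 0.30274586209461934
```

Request:
{"api": "jog_arm", "payload": {
  "increments": [
    [0, 0, 0.0006, 0, 0, 0, -0.6],
    [0, 0, 0.0008, 0, 0, 0, -0.6]
  ]
}}

```text
clock: 26.45
position: [0.5336, 0.2459, 0.104]
ee_rot: [0.731, 0.682, -0.0, 0.0]
ft_force: [-2.3, 1.8, 0.6]
grip_width: 0.302
grasp_force: 59.3
```

Request:
{"api": "jog_arm", "payload": {
  "increments": [
    [0, 0, 0, 0, 0, 0, -0.3],
    [0, 0, 0, 0, 0, 0, -0.05],
    [0, 0, 0, 0, 0, 0, 0],
    [0, 0, 0, 0, 0, 0, 0]
  ]
}}

```text
clock: 26.78
position: [0.5339, 0.2456, 0.1041]
ee_rot: [0.732, 0.682, 0.0, 0.0]
ft_force: [0.2, 0.2, 0.2]
grip_width: 0.498
grasp_force: 0.0
```

Request:
{"api": "jog_arm", "payload": {
  "increments": [
    [0, 0, -0.015, 0, 0, 0, 0],
    [0, 0, -0.04, 0, 0, 0, 0],
    [0, 0, -0.07, 0, 0, 0, 0],
    [0, 0, -0.1, 0, 0, 0, 0],
    [0, 0, -0.12, 0, 0, 0, 0]
  ]
}}

```text
clock: 27.2
position: [0.5342, 0.2462, 0.2271]
ee_rot: [0.731, 0.682, 0.001, 0.001]
ft_force: [0.9, 0.6, 0.8]
grip_width: 0.499
grasp_force: 0.0
```

```bash
python3 - <<'E'
from h import *
o=get_obs();print(o["clock"],o["position"],o["ft_force"].round(1),o["grip_width"])
c=optics.camera("wrist");np.savez("w16.npz",**c);P=wpts(c).reshape(-1,3)
Rj=Ro.from_euler("z",JY,degrees=True);b=Rj.inv().apply(P-np.r_[JO,0])
def plane(m): return np.linalg.lstsq(np.c_[b[m,:2],np.ones(m.sum())],b[m,2],rcond=None)[0].round(4),m.sum()
m=(np.hypot(b[:,0]-.001,b[:,1]-.014)<.011)&(b[:,2]>.085);print("head top z",np.percentile(b[m,2],[5,50,95]).round(4),plane(m))
m=(np.abs(b[:,2]-.075)<.004)&(np.abs(b[:,0])<.024)&(np.abs(b[:,1])<.055)&(np.hypot(b[:,0],b[:,1]-.045)>.011)&(np.hypot(b[:,0],b[:,1]+.045)>.01)&(np.hypot(b[:,0],b[:,1]-.014)>.018);print("plate",plane(m))
S=optics.camera("scene");Q=pts(S).reshape(-1,3);b=Rj.inv().apply(Q-np.r_[JO,0]);m=(np.hypot(b[:,0]-.001,b[:,1]-.014)<.013)&(b[:,2]>.08)&(b[:,2]<.12);print("scene head",m.sum(),np.percentile(b[m,2],[5,50,95]).round(4))
E
```

```text
27.2 [0.53422773 0.24619748 0.2270553 ] [0.9 0.6 0.8] 0.4994674665958477
head top z [0.0951 0.0962 0.2956] (array([-0.0553,  6.8487,  0.0193]), np.int64(641))
plate (array([-0.003 , -0.0006,  0.0748]), np.int64(3933))
scene head 57 [0.0846 0.0951 0.099 ]
```

Request:
{"api": "jog_arm", "payload": {
  "increments": [
    [0, 0, 0, 0, 0, 0, 0],
    [0, 0, 0, 0, 0, 0, 0]
  ]
}}

```text
clock: 27.47
position: [0.5333, 0.2455, 0.223]
ee_rot: [0.731, 0.682, -0.001, 0.0]
ft_force: [-0.3, -0.7, -0.3]
grip_width: 0.501
grasp_force: 0.0
```

```bash
python3 -c "
from workcell import workorder
print(workorder.hand_in())"
```

```text
the job is handed in; nothing more can be done
None
```

The job is handed in at about 27 s of the 72 s: the blank is seated flat in the nest, the bush plate is level on the rim over both dowels, and the thinner pin is through the bush and bore with its head resting on the bush, all within about 1 mm in the camera's depth readings; the hand-in returned no verdict.

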